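# Change over and lock the specimen carriers

## Task

Change the specimen carriers for the next microscope run: unlock the finished carrier that is still on its dock (turn its T-knob back past the click), pull it off and stand it in the steel tray. Put each carrier from the bench onto the dock whose two studs match its sockets, press it down until it snaps fully home, and turn its T-knob clockwise until it clicks past its detent and stays locked; there are three or four of them for the four docks, and the other things on the bench stay where they are.

Things in the scene. Friction and masses are not known exactly. Their poses are not given: they have to be found in the camera images.
- carrier1_grip (a point): Carrier 1, loose, 0.2-0.3 kg: grey block 66 mm long (x), 46 wide at its foot flange, 14 tall, two 12 mm square through sockets 30 mm apart along x. On its middle a black T-knob: 13 mm stem, then a bar 44 long, 16 thick, 32 to 56 mm above the underside. Point: bar centre on the knob axis, 44 mm above the underside; axes are the carrier's, z up. Half turn about z fits as well.
- carrier1_knob (a joint): Turn of carrier 1's T-knob, rad: 0 = bar along the carrier's length; grows clockwise from above to a stop at 1.4. Free to about 0.5; then a cam pin meets a sprung pawl (up to about 0.15 N m), which turns it back if let go before 0.85; beyond that it clicks over and stays at 1.15 to 1.4 (locked). Off its studs the carrier turns along with the knob.
- dock1: Dock 1, fixed: plate 82 (x) x 92 x 10 mm, two studs 30 mm apart along x, 10 mm thick, 14 above the plate, tapered; fits carrier 1 only. Side housings to 25 mm height hold sprung rollers: a carrier sits about 10 mm too high until pressed with 10-15 N, then snaps home. Origin: centre of underside, z up. Home: carrier's bar centre 54 mm above it, x axes parallel.
- carrier2_grip (a point): Carrier 2, loose, 0.2-0.3 kg: grey block 80 mm long (x), 46 wide at its foot flange, 14 tall, two 12 mm square through sockets 44 mm apart along x. On its middle a black T-knob: 13 mm stem, then a bar 44 long, 16 thick, 32 to 56 mm above the underside. Point: bar centre on the knob axis, 44 mm above the underside; axes are the carrier's, z up. Half turn about z fits as well.
- carrier2_knob (a joint): Turn of carrier 2's T-knob, rad: 0 = bar along the carrier's length; grows clockwise from above to a stop at 1.4. Free to about 0.5; then a cam pin meets a sprung pawl (up to about 0.15 N m), which turns it back if let go before 0.85; beyond that it clicks over and stays at 1.15 to 1.4 (locked). Off its studs the carrier turns along with the knob.
- dock2: Dock 2, fixed: plate 96 (x) x 92 x 10 mm, two studs 44 mm apart along x, 10 mm thick, 14 above the plate, tapered; fits carrier 2 only. Side housings to 25 mm height hold sprung rollers: a carrier sits about 10 mm too high until pressed with 10-15 N, then snaps home. Origin: centre of underside, z up. Home: carrier's bar centre 54 mm above it, x axes parallel.
- carrier3_grip (a point): Carrier 3, loose, 0.2-0.3 kg: grey block 94 mm long (x), 46 wide at its foot flange, 14 tall, two 12 mm square through sockets 58 mm apart along x. On its middle a black T-knob: 13 mm stem, then a bar 44 long, 16 thick, 32 to 56 mm above the underside. Point: bar centre on the knob axis, 44 mm above the underside; axes are the carrier's, z up. Half turn about z fits as well.
- carrier3_knob (a joint): Turn of carrier 3's T-knob, rad: 0 = bar along the carrier's length; grows clockwise from above to a stop at 1.4. Free to about 0.5; then a cam pin meets a sprung pawl (up to about 0.15 N m), which turns it back if let go before 0.85; beyond that it clicks over and stays at 1.15 to 1.4 (locked). Off its studs the carrier turns along with the knob.
- dock3: Dock 3, fixed: plate 110 (x) x 92 x 10 mm, two studs 58 mm apart along x, 10 mm thick, 14 above the plate, tapered; fits carrier 3 only. Side housings to 25 mm height hold sprung rollers: a carrier sits about 10 mm too high until pressed with 10-15 N, then snaps home. Origin: centre of underside, z up. Home: carrier's bar centre 54 mm above it, x axes parallel.
- carrier4_grip (a point): Carrier 4, loose, 0.2-0.3 kg: grey block 108 mm long (x), 46 wide at its foot flange, 14 tall, two 12 mm square through sockets 72 mm apart along x. On its middle a black T-knob: 13 mm stem, then a bar 44 long, 16 thick, 32 to 56 mm above the underside. Point: bar centre on the knob axis, 44 mm above the underside; axes are the carrier's, z up. Half turn about z fits as well.
- carrier4_knob (a joint): Turn of carrier 4's T-knob, rad: 0 = bar along the carrier's length; grows clockwise from above to a stop at 1.4. Free to about 0.5; then a cam pin meets a sprung pawl (up to about 0.15 N m), which turns it back if let go before 0.85; beyond that it clicks over and stays at 1.15 to 1.4 (locked). Off its studs the carrier turns along with the knob.
- dock4: Dock 4, fixed: plate 124 (x) x 92 x 10 mm, two studs 72 mm apart along x, 10 mm thick, 14 above the plate, tapered; fits carrier 4 only. Side housings to 25 mm height hold sprung rollers: a carrier sits about 10 mm too high until pressed with 10-15 N, then snaps home. Origin: centre of underside, z up. Home: carrier's bar centre 54 mm above it, x axes parallel.
- finished_grip (a point): The finished carrier: same make and size as carrier 2, and at the start it stands fully home and locked on dock 2. It comes off its dock with an upward pull of about 10 to 15 N. Point: its bar centre on the knob axis, 44 mm above its underside; axes are the carrier's.
- finished_knob (a joint): Turn of the finished carrier's T-knob, as for the others: about 1.3 (locked) at the start; unlocked when turned back (anticlockwise from above) past the click, to below 0.5. Off its studs the carrier turns along with the knob.
- tray: Shallow open steel tray, fixed, 120 (x) x 140 (y) mm outside, rim 12 mm high, walls and floor 3 mm thick, at the front right of the bench. Origin: centre of its underside. A carrier standing in it has its bar centre 47 mm above this origin.
- puck_a: Bystander, loose, to be left alone: a round black resin-mounted specimen, 30 mm across, 16 mm tall, behind the docks. Origin: centre of its underside.
- puck_b: Bystander, loose, to be left alone: a round black resin-mounted specimen with a round metal face, 30 mm across, 15 mm tall, behind the docks. Origin: centre of its underside.
- coupon: Bystander, loose, to be left alone: a cast-iron block, 22 x 30 x 24 mm, left of the carriers. Origin: centre of its underside.
- slides: Bystander, loose, to be left alone: a small slide box, 30 x 82 x 36 mm, left of the carriers. Origin: centre of its underside.
- canister: Bystander, loose, to be left alone: a grey canister with a black cap, 38 mm across, 54 mm tall, behind the docks. Origin: centre of its underside.

How it is judged:
By the outcome, as a careful person would: the job done as asked, in the order asked, and still so for the second after the job is handed in, with the robot touching nothing.
Of carrier1, carrier2, carrier3, carrier4 only 3 to 4 are there at a start; the rules pass over those that are not, and their reading is None.
At some moment in a run one of carrier1, carrier2, carrier3, carrier4 may be knocked a few centimetres aside while the robot is not near it.
Once in a run the grip may slacken for a moment while it holds something.
It also fails if it takes over 210 s, if anything falls off the work surface, if the arm or the gripper's body presses on something with over 40 N, if the wrist force passes 120 N, or if a joint passes its speed limit or range.

## Robot

A 6-joint arm with a two-finger parallel gripper is mounted at the origin on a cart in front of the work surface, level with it; the furniture and walls round the work are solid. World frame = base frame: x ahead of the robot, y to its left, z up, the work surface at z = 0. Lengths are in m, angles in rad, forces in N, time in s.
With the tool pointing down it reaches from about 0.35 to 0.775 m from the base axis. Payload 5.5 kg.
Tool frame: the origin (TCP) lies on the mounting face of the last link; the fingertips stand 173 mm ahead of it and the grasp point (between the pads) lies 155 mm ahead of it (r.tip_reach is the distance from the TCP to the fingertips, in m); z points along the fingers, x is the direction in which the jaws open and shut, and the axes are right-handed (so a half turn about z gives the same grasp; the last joint's range is limited). The gripper opens to 85 mm and grips with 20 to 120 N. Pads are 22 mm wide; open, the fingers measure 114 mm over their backs; the gripper's body (76 mm by 85 mm) begins 54 mm behind the grasp point. The pads swing forward as they close: fully open they stand 13 mm farther back than shut.
Start: joints at [0.964, 0.313, 0.046, 1.304, 0, 1.431], TCP at [0.259, 0.513, 0.405] pointing down, gripper open.
Joint ranges: [-2.76, 2.76], [-0.86, 1.69], [-1.03, 1.26], [-2.2, 2.34], [-1.47, 1.5], [-3.14, 3.14]. Speed limits (rad/s): [2.57, 2.57, 3.14, 3.14, 3.14, 3.14].

## Interface

Orientations are given as a unit quaternion [x, y, z, w].
In Python, from bench import telemetry, viewer, finish_job, r gives the robot as it stands.
- The arm moves only by the tool play_rows, never from a script. Its argument "increments" is a list that holds one entry, the list of rows, each a list of 7 numbers: the turn, a rotation vector about the tool's x, y, z normalised to -1 to 1, where 1 is 8 degrees, then the shift along the tool's x, y, z normalised to -1 to 1, where 1 is 0.02 m, then the opening, from -1 (shut) to 1 (fully open). A call has 1 to 5 rows; each row shifts and turns the pose as measured when the row begins, along the tool's axes as they then stand; what a row does not reach is not made up. A row lasts 1/10 s, in which the tool goes at most 50 mm and 8.59 degrees, less where a joint would pass 70% of its speed; a pose out of reach is approached as far as the arm can. A call with a number of a shift or a turn outside -1 to 1 is refused whole. A call with a gripper value outside its range is refused whole. The fingers move at their own pace and stop on an object; the grip force is fixed at half the most. Time passes only in rows, so rows that do not move let the fingers close. It gives the time, the measured TCP pose, the force and the opening at its end, in the units of the state.
- telemetry.read_state(): the state, without advancing time (a new reading comes with each control period).
- viewer.capture(name): name is "side" or "top"; returns a dict with "pixels" (400x640x3 uint8, red, green, blue), "fx", "fy", "cx", "cy" (pixels), "k1" (the pictures are not rectified: a ray, as slopes to the right and down, at radius r is drawn at 1 + k1 r^2 times it, then the intrinsics apply), "world_from_camera" (4x4, takes a point from camera to world coordinates). Camera axes: x right, y down, z forward; pixel columns grow to the right and rows downward; lengths in m; the calibration is good to about 2 mm. A picture is of the moment at which its call begins. There is no depth.
- finish_job(): hands the job in, once; it reports no verdict.
The state is a dict: "time": time; "joint_positions": joint angles; "joint_vel": joint speeds; "effort": joint torques, N m; "eef_pos": TCP position; "tcp_rot": TCP orientation; "contact_force": force on the tool from outside, world axes, zero at the start; "ft_torque": the same for the moment, N m; "finger_gap": finger opening in m.
Only numpy, scipy, OpenCV 4.12 (cv2) and the standard library are available. Lean on these libraries where they do the work, as an engineer would, in place of code of your own. Each camera call takes 0.05 s, during which the arm holds its last target. There are 200 camera calls.

## Working session

There is one attempt and no reset: what is moved stays moved. The work goes in short steps, Python scripts to look and compute and a tool call to move; the robot and the scene stay as the last step left them, time stands still between calls to the robot, and variables do not carry over. Pictures are saved under pics/ and viewed, about 12 in all and at most 16, crops included, and the job is handed in when it is done.

Besides the shell and the picture viewer there is one more tool, called after "Call:" by a JSON object that holds its "op" and its "data". play_rows: Moves the arm, as the interface text tells. Scaled input: -1 to 1 covers 0.02 m each way for a shift and 8 degrees each way for a turn. Its arguments: {"type":"object","properties":{"increments":{"type":"array"}},"required":["increments"]}

```bash
ls; mkdir -p pics; cat > h.py <<'E'
import numpy as np, cv2
from bench import telemetry, viewer, finish_job, r
def cap(n,f=None):
    c=viewer.capture(n)
    if f: cv2.imwrite('pics/'+f,c['pixels'][:,:,::-1])
    return c
def cam(c):
    K=np.array([[c['fx'],0,c['cx']],[0,c['fy'],c['cy']],[0,0,1.]]);return K,np.array([c['k1'],0,0,0.,0]),np.array(c['world_from_camera'])
def px2w(c,uv,z):
    K,D,T=cam(c); out=[]
    p=cv2.undistortPoints(np.array(uv,float).reshape(-1,1,2),K,D).reshape(-1,2)
    for a in p:
        d=T[:3,:3]@[a[0],a[1],1]; o=T[:3,3]; out.append(o+d*(z-o[2])/d[2])
    return np.array(out)
def w2px(c,P):
    K,D,T=cam(c); Q=(np.array(P,float).reshape(-1,3)-T[:3,3])@T[:3,:3]
    return cv2.projectPoints(Q,np.zeros(3),np.zeros(3),K,D)[0].reshape(-1,2)
E
python3 - <<'E'
from h import *
s=telemetry.read_state(); print(s)
for n in('top','side'):
    c=cap(n,n+'0.png'); print(n,cam(c))
E
```

```text
pics
{'time': 0.0, 'joint_positions': array([9.64379452e-01, 3.14028427e-01, 4.49791017e-02, 1.30360497e+00,
       9.75275028e-06, 1.43119066e+00]), 'joint_vel': array([-0.00073567, -0.00101376, -0.00084292,  0.0003906 ,  0.00106824,
        0.00049986]), 'effort': array([-1.01172693e-03, -4.80628252e+01,  2.98533618e+01,  1.93017366e-02,
       -2.93199846e-04, -9.49355922e-06]), 'eef_pos': array([0.25867229, 0.51331333, 0.40379268]), 'tcp_rot': array([ 8.51480980e-01,  5.24384665e-01, -8.53059334e-04,  3.67866943e-04]), 'contact_force': array([-0.03910148,  0.46390886, -0.83276949]), 'ft_torque': array([ 0.00509713,  0.02789677, -0.06260476]), 'finger_gap': 0.0855014106270196}
top (array([[382.84931567,   0.        , 314.09181363],
       [  0.        , 382.84931567, 202.68659512],
       [  0.        ,   0.        ,   1.        ]]), array([-0.00148486,  0.        ,  0.        ,  0.        ,  0.        ]), array([[ 0.00248901, -0.99023498,  0.13938608,  0.38509681],
       [-0.99979886, -0.00523817, -0.01936001,  0.00581024],
       [ 0.01990109, -0.13930986, -0.99004884,  1.32197583],
       [ 0.        ,  0.        ,  0.        ,  1.        ]]))
side (array([[479.450888  ,   0.        , 321.86560062],
       [  0.        , 479.450888  , 197.1108292 ],
       [  0.        ,   0.        ,   1.        ]]), array([-0.01789089,  0.        ,  0.        ,  0.        ,  0.        ]), array([[-0.93318307,  0.2458517 , -0.262157  ,  0.92280331],
       [ 0.35891061,  0.6755868 , -0.64402302,  0.90169096],
       [ 0.01877566, -0.69508231, -0.71868495,  1.09207962],
       [ 0.        ,  0.        ,  0.        ,  1.        ]]))
```

View pics/top0.png

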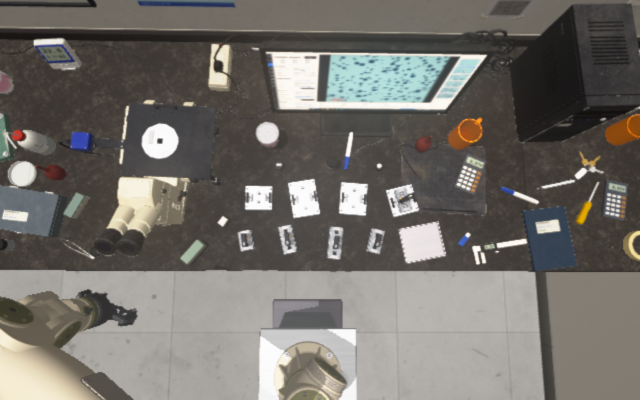

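View pics/side0.png

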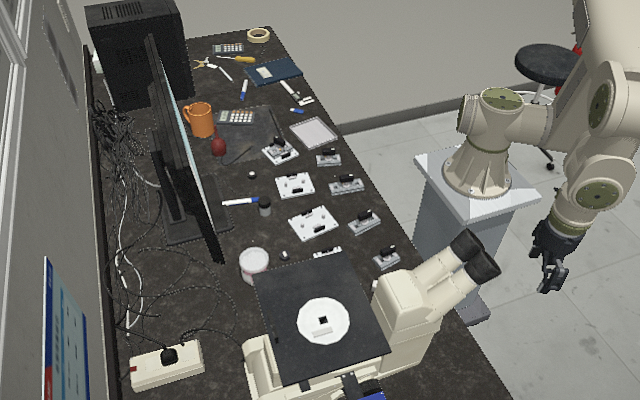

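Top view: carriers at about (246,240), (288,239), (335,242), (376,240); docks at (258,198), (303,198), (352,198), (403,200, finished carrier); tray at (422,242). I'll zoom in for the measurement.

```bash
python3 - <<'E'
import cv2
a=cv2.imread('pics/top0.png')[175:265,225:455]; cv2.imwrite('pics/z0.png',cv2.resize(a,None,fx=3.47,fy=3.47,interpolation=cv2.INTER_CUBIC))
from h import *
E
```

```text
(no output)
```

View pics/z0.png

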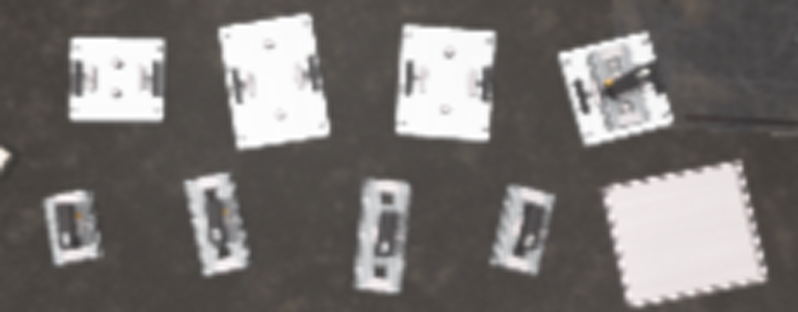

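Docks, left to right: 1, 4, 3, and 2 with the finished carrier on it. Carriers, left to right: 1, 3, 4, 2. All four are there. Next I measure them.

```bash
cat >> h.py <<'E'
def ortho(c,x0,x1,y0,y1,z,s=0.0005):
    # rows: x decreasing downward, cols: y decreasing rightward
    xs=np.arange(x1,x0,-s); ys=np.arange(y1,y0,-s)
    Y,X=np.meshgrid(ys,xs); P=np.stack([X,Y,np.full_like(X,z)],-1)
    uv=w2px(c,P).reshape(X.shape+(2,)).astype(np.float32)
    return cv2.remap(c['pixels'][:,:,::-1].copy(),uv[...,0],uv[...,1],cv2.INTER_CUBIC)
def rects(c,z,lo,x0=.32,x1=.66,y0=-.42,y1=.22,area=(.0015,.03)):
    o=ortho(c,x0,x1,y0,y1,z); g=cv2.GaussianBlur(cv2.cvtColor(o,6),(0,0),2)
    m=(g>lo).astype(np.uint8); m=cv2.morphologyEx(m,cv2.MORPH_CLOSE,np.ones((25,25)))
    R=[]
    for k in cv2.findContours(m,0,2)[0]:
        a=cv2.contourArea(k)*.25e-6
        if area[0]<a<area[1]:
            (u,v),(w,h),t=cv2.minAreaRect(k); b=cv2.boxPoints(((u,v),(w,h),t))
            e=max((b[1]-b[0],b[2]-b[1]),key=np.linalg.norm); ang=np.degrees(np.arctan2(-e[0],-e[1]))
            R.append((round(x1-v*.0005,4),round(y1-u*.0005,4),round(max(w,h)/2,1),round(min(w,h)/2,1),round((ang+90)%180-90,1)))
    return sorted(R,key=lambda q:-q[1]),o
E
python3 - <<'E'
from h import *
c=cap('top'); d=cap('side')
import pickle; pickle.dump((c,d),open('c0.pkl','wb'))
for n,k in(('top',c),('side',d)):
  for z,lo in((.01,150),(.005,110)):
    R,o=rects(k,z,lo); print(n,z)
    for q in R: print(q)
  cv2.imwrite(f'pics/o_{n}.png',cv2.resize(o,None,fx=.6,fy=.6,interpolation=cv2.INTER_AREA)) if n=='side' else 0
E
```

```text
top 0.01
(0.5875, 0.1733, 93.5, 84.0, np.float32(-90.0))
(0.4448, 0.0719, 96.2, 46.6, np.float32(13.0))
(0.589, 0.0171, 132.8, 96.1, np.float32(9.7))
(0.4335, -0.0907, 109.6, 46.5, np.float32(-5.8))
(0.33, -0.0998, 639.5, 19.0, np.float32(-90.0))
(0.586, -0.1546, 113.4, 95.5, np.float32(-4.3))
(0.4402, -0.2293, 81.2, 44.9, np.float32(-14.0))
(0.5811, -0.3262, 98.9, 95.5, np.float32(14.5))
(0.4331, -0.375, 122.9, 113.5, np.float32(10.8))
top 0.005
(0.4413, 0.2022, 73.5, 35.5, np.float32(0.0))
(0.588, 0.1728, 94.5, 88.0, np.float32(-90.0))
(0.445, 0.072, 99.9, 51.1, np.float32(12.7))
(0.59, 0.0175, 137.8, 99.8, np.float32(9.4))
(0.4335, -0.0912, 113.4, 50.8, np.float32(-5.7))
(0.331, -0.0998, 639.5, 21.0, np.float32(-90.0))
(0.5865, -0.1552, 117.1, 99.4, np.float32(-4.3))
(0.4404, -0.2302, 85.1, 49.8, np.float32(-14.2))
(0.5818, -0.3275, 102.8, 99.4, np.float32(14.5))
(0.4328, -0.3751, 126.5, 114.5, np.float32(11.0))
side 0.01
(0.4501, 0.0709, 100.7, 59.7, np.float32(14.0))
(0.594, 0.0214, 131.4, 99.1, np.float32(9.3))
(0.3355, -0.0748, 508.5, 30.0, np.float32(-90.0))
(0.4368, -0.0861, 108.2, 54.0, np.float32(-6.9))
(0.5911, -0.1504, 112.7, 99.8, np.float32(-4.3))
(0.4449, -0.2254, 81.5, 53.7, np.float32(-16.2))
(0.5859, -0.3214, 100.2, 99.5, np.float32(-76.3))
(0.438, -0.3705, 122.8, 120.7, np.float32(9.8))
side 0.005
(0.4479, 0.0672, 104.1, 63.1, np.float32(13.5))
(0.5926, 0.0177, 134.4, 103.0, np.float32(9.3))
(0.335, -0.0633, 548.5, 29.0, np.float32(-90.0))
(0.435, -0.0906, 112.8, 58.3, np.float32(-6.8))
(0.5895, -0.1546, 115.0, 104.3, np.float32(-4.2))
(0.4423, -0.2302, 84.2, 59.1, np.float32(-15.7))
(0.584, -0.3267, 105.2, 103.6, np.float32(-75.8))
(0.4343, -0.3716, 127.9, 120.1, np.float32(10.3))
```

View pics/o_side.png

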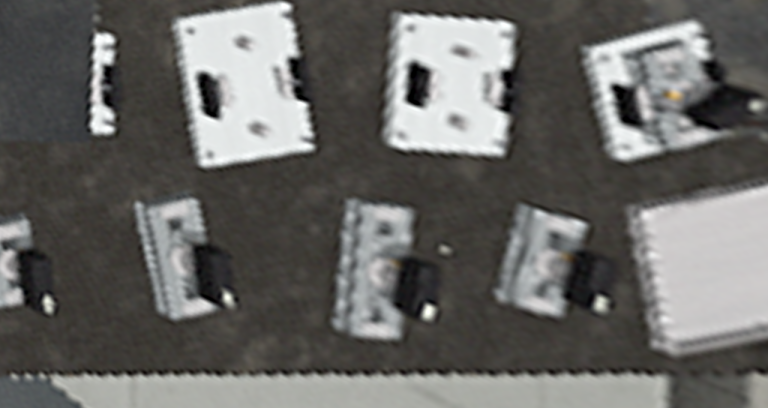

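The side ortho view confirms the layout and shows the tray at right. Top rectangle sizes agree with the known ones. Next I refine the poses with a silhouette fit from both cameras.

```bash
cat >> h.py <<'E'
from scipy.optimize import minimize
def boxpts(L,W,H,p,z0=0):
    t=np.radians(p[2]); s=np.array([[i*L/2,j*W/2] for i in(1,-1) for j in(1,-1)])
    xy=s@np.array([[np.cos(t),np.sin(t)],[-np.sin(t),np.cos(t)]])+np.array(p[:2])
    return np.vstack([np.c_[xy,np.full(4,z0)],np.c_[xy,np.full(4,z0+H)]])
def fit(c,L,W,H,p0,lo=120,U=8,z0=0,close=5):
    """silhouette fit of box to the bright blob; returns pose x,y,deg and xor fraction"""
    q=w2px(c,boxpts(L,W,H,p0,z0)); a=np.floor(q.min(0)-8).astype(int); b=np.ceil(q.max(0)+8).astype(int)
    a=np.maximum(a,0); g=cv2.cvtColor(c['pixels'],7)[a[1]:b[1],a[0]:b[0]]
    g=cv2.resize(g,None,fx=U,fy=U,interpolation=cv2.INTER_CUBIC)
    m=(g>lo).astype(np.uint8); m=cv2.morphologyEx(m,cv2.MORPH_CLOSE,np.ones((close*U,close*U)))
    n,lab,st,ce=cv2.connectedComponentsWithStats(m); m=(lab==1+np.argmax(st[1:,4])).astype(np.uint8)
    def cost(p):
        h=cv2.convexHull((((w2px(c,boxpts(L,W,H,p,z0))-a+.5)*U-.5)*16).astype(np.int32).reshape(-1,1,2))
        k=np.zeros_like(m); cv2.fillConvexPoly(k,h,1,shift=4); return (k^m).sum()/m.sum()
    best=None
    s0=np.array([[0,0,0],[.008,0,0],[0,.008,0],[0,0,6]])
    x=np.array(p0,float)
    for _ in range(2):
        r_=minimize(cost,x,method='Nelder-Mead',options=dict(initial_simplex=x+s0,xatol=1e-4,fatol=1e-4)); x=r_.x
    return np.round(x,4),round(r_.fun,3)
DOCK={1:(.082,.092),2:(.096,.092),3:(.110,.092),4:(.124,.092)}
CAR={1:.066,2:.080,3:.094,4:.108}
E
python3 - <<'E'
from h import *
import pickle; c,d=pickle.load(open('c0.pkl','rb'))
D={1:(.5875,.173,0),4:(.589,.017,9.5),3:(.586,-.155,-4.3),2:(.581,-.326,14.5)}
C={1:(.441,.202,8),3:(.4448,.072,13),4:(.4335,-.091,-5.8),2:(.4402,-.2293,-14)}
for n,k in(('top',c),('side',d)):
  print(n)
  for i in D:
    if n=='side' and i==1: continue
    print('dock',i,fit(k,*DOCK[i],.010,D[i],lo=130))
  for i in C:
    for H in(.004,.014): print('car',i,H,fit(k,CAR[i],.046,H,C[i],lo=100))
  print('tray',fit(k,.12,.14,.012,(.433,-.375,10.8)))
# studs from top: local darkest spots at z=.024
for i in D:
    if i==2: continue
    p=fit(c,*DOCK[i],.010,D[i],lo=130)[0]; t=np.radians(p[2]); s={1:.015,3:.029,4:.036}[i]
    g=cv2.cvtColor(ortho(c,p[0]-.06,p[0]+.06,p[1]-.06,p[1]+.06,.024),6)
    for sg in(1,-1):
        x=p[0]+sg*s*np.cos(t); y=p[1]+sg*s*np.sin(t); v=int((p[0]+.06-x)/.0005); u=int((p[1]+.06-y)/.0005)
        w=g[v-20:v+21,u-20:u+21].astype(float); w=np.clip(np.median(w)-15-w,0,None); Y,X=np.mgrid[-20:21,-20:21]
        print('stud',i,sg,round(x,4),round(y,4),'dx,dy mm',round(-(w*Y).sum()/w.sum()/2,1),round(-(w*X).sum()/w.sum()/2,1))
E
```

```text
top
dock 1 (array([0.5873, 0.1735, 0.23  ]), np.float64(0.101))
dock 4 (array([0.5863, 0.0172, 9.0288]), np.float64(0.046))
dock 3 (array([ 0.5859, -0.1545, -4.6236]), np.float64(0.056))
dock 2 (array([ 0.5805, -0.3273, 14.4574]), np.float64(0.064))
car 1 0.004 (array([ 0.4392,  0.2152, 10.9041]), np.float64(0.098))
car 1 0.014 (array([ 0.4391,  0.2139, 11.6312]), np.float64(0.065))
car 3 0.004 (array([ 0.4439,  0.0724, 12.247 ]), np.float64(0.107))
car 3 0.014 (array([ 0.4437,  0.0722, 13.0977]), np.float64(0.088))
car 4 0.004 (array([ 0.433 , -0.0914, -5.1892]), np.float64(0.094))
car 4 0.014 (array([ 0.4327, -0.091 , -5.88  ]), np.float64(0.072))
car 2 0.004 (array([  0.4389,  -0.2311, -13.8254]), np.float64(0.185))
car 2 0.014 (array([  0.439 ,  -0.23  , -13.6187]), np.float64(0.142))
tray (array([ 0.4358, -0.3913, 10.9731]), np.float64(0.027))
side
dock 4 (array([0.5898, 0.0181, 9.7525]), np.float64(0.06))
dock 3 (array([ 0.5898, -0.1539, -4.1914]), np.float64(0.049))
dock 2 (array([ 0.5844, -0.3254, 13.8191]), np.float64(0.207))
car 1 0.004 (array([0.4377, 0.2259, 4.9391]), np.float64(0.51))
car 1 0.014 (array([  0.4464,   0.2367, -19.2771]), np.float64(0.507))
car 3 0.004 (array([ 0.4424,  0.0717, 12.0222]), np.float64(0.217))
car 3 0.014 (array([ 0.4468,  0.0748, 11.9957]), np.float64(0.313))
car 4 0.004 (array([ 0.4341, -0.0899, -6.099 ]), np.float64(0.13))
car 4 0.014 (array([ 0.4362, -0.0887, -5.6541]), np.float64(0.157))
car 2 0.004 (array([  0.4422,  -0.2294, -14.6217]), np.float64(0.096))
car 2 0.014 (array([  0.4432,  -0.2277, -14.1709]), np.float64(0.141))
tray (array([ 0.4385, -0.3887, 11.0768]), np.float64(0.047))
stud 1 1 0.6023 0.1736 dx,dy mm -2.8 -4.4
stud 1 -1 0.5723 0.1734 dx,dy mm -2.6 -3.0
stud 4 1 0.6219 0.0228 dx,dy mm -3.3 -2.0
stud 4 -1 0.5507 0.0116 dx,dy mm -2.0 -2.6
stud 3 1 0.6148 -0.1568 dx,dy mm -3.3 -0.4
stud 3 -1 0.557 -0.1522 dx,dy mm -2.2 -0.0
```

```bash
cat >> h.py <<'E'
from scipy.spatial.transform import Rotation as Rot
def yaw(q): x=Rot.from_quat(q).as_matrix()[:,0]; return np.degrees(np.arctan2(x[1],x[0]))
def down(psi): a=np.radians(psi)/2; return Rot.from_quat([np.cos(a),np.sin(a),0,0])
def st():
    s=telemetry.read_state(); p=s['eef_pos']
    print('t',round(s['time'],2),'grasp',np.round(p-[0,0,.155],4),'psi',round(yaw(s['tcp_rot']),2),'F',np.round(s['contact_force'],1),'gap',round(s['finger_gap'],4),'q',np.round(s['joint_positions'],2))
    return s
def rows(goal,psi,g,n=None,start=None):
    """rows in tool axes to bring grasp point to goal, tool down at yaw psi"""
    s=telemetry.read_state()
    p,R=(s['eef_pos']-[0,0,.155],Rot.from_quat(s['tcp_rot'])) if start is None else (np.array(start[0],float),down(start[1]))
    Rg=down(psi); goal=np.array(goal,float)
    n=n or max(1,int(np.ceil(max(np.degrees((R.inv()*Rg).magnitude())/8,np.linalg.norm(goal-p)/.02))))
    while True:
        out=[];pp,RR=p.copy(),R
        for i in range(n):
            w=(RR.inv()*Rg).as_rotvec()/(n-i); d=RR.inv().apply((goal-pp)/(n-i))
            out.append(np.r_[np.degrees(w)/8,d/.02]); pp=pp+RR.apply(d); RR=RR*Rot.from_rotvec(w)
        if np.abs(out).max()<=1: break
        n+=1
    for k in range(0,n,5): print('['+','.join('['+','.join(f'{v+0:.2f}'.rstrip('0').rstrip('.').replace('-0.','-.').replace('0.','.') if abs(v)>=.005 else '0' for v in o)+f',{g}]' for o in out[k:k+5])+']')
E
python3 - <<'E'
from h import *
st(); rows((.5825,-.3265,.13),30,1)
E
```

```text
t 0.2 grasp [0.2587 0.5134 0.2491] psi 63.25 F [0.2 0.3 0.5] gap 0.085 q [0.96 0.31 0.05 1.3  0.   1.43]
[[0,0,.09,-.66,.73,.13,1],[0,0,.09,-.65,.73,.13,1],[0,0,.09,-.64,.74,.13,1],[0,0,.09,-.63,.75,.13,1],[0,0,.09,-.62,.76,.13,1]]
[[0,0,.09,-.61,.77,.13,1],[0,0,.09,-.6,.77,.13,1],[0,0,.09,-.59,.78,.13,1],[0,0,.09,-.58,.79,.13,1],[0,0,.09,-.57,.79,.13,1]]
[[0,0,.09,-.56,.8,.13,1],[0,0,.09,-.55,.81,.13,1],[0,0,.09,-.54,.82,.13,1],[0,0,.09,-.53,.82,.13,1],[0,0,.09,-.52,.83,.13,1]]
[[0,0,.09,-.51,.84,.13,1],[0,0,.09,-.5,.84,.13,1],[0,0,.09,-.49,.85,.13,1],[0,0,.09,-.48,.85,.13,1],[0,0,.09,-.47,.86,.13,1]]
[[0,0,.09,-.45,.87,.13,1],[0,0,.09,-.44,.87,.13,1],[0,0,.09,-.43,.88,.13,1],[0,0,.09,-.42,.88,.13,1],[0,0,.09,-.41,.89,.13,1]]
[[0,0,.09,-.4,.89,.13,1],[0,0,.09,-.39,.9,.13,1],[0,0,.09,-.38,.9,.13,1],[0,0,.09,-.37,.91,.13,1],[0,0,.09,-.35,.91,.13,1]]
[[0,0,.09,-.34,.92,.13,1],[0,0,.09,-.33,.92,.13,1],[0,0,.09,-.32,.92,.13,1],[0,0,.09,-.31,.93,.13,1],[0,0,.09,-.3,.93,.13,1]]
[[0,0,.09,-.28,.94,.13,1],[0,0,.09,-.27,.94,.13,1],[0,0,.09,-.26,.94,.13,1],[0,0,.09,-.25,.95,.13,1],[0,0,.09,-.24,.95,.13,1]]
[[0,0,.09,-.22,.95,.13,1],[0,0,.09,-.21,.96,.13,1],[0,0,.09,-.2,.96,.13,1],[0,0,.09,-.19,.96,.13,1],[0,0,.09,-.18,.96,.13,1]]
[[0,0,.09,-.16,.96,.13,1]]
```

Call:
{"op": "play_rows", "data": {"increments": [[[0, 0, 0.1, -0.8, 0.9, 0, 1], [0, 0, 0.1, -0.8, 0.9, 0, 1], [0, 0, 0.1, -0.8, 0.9, 0, 1], [0, 0, 0.1, -0.8, 0.9, 0, 1], [0, 0, 0.1, -0.8, 0.9, 0, 1]]]}}

```text
time: 0.7
eef_pos: [0.3, 0.399, 0.4021]
tcp_rot: [0.869, 0.496, -0.002, 0.0]
contact_force: [0.7, -1.0, 1.1]
finger_gap: 0.0854
```

Call:
{"op": "play_rows", "data": {"increments": [[[0, 0, 0.1, -0.8, 1, 0, 1], [0, 0, 0.1, -0.8, 1, 0, 1], [0, 0, 0.1, -0.8, 1, 0, 1], [0, 0, 0.1, -0.8, 1, 0, 1], [0, 0, 0.1, -0.8, 1, 0, 1]]]}}

```text
time: 1.2
eef_pos: [0.3425, 0.2729, 0.4017]
tcp_rot: [0.886, 0.464, -0.002, 0.001]
contact_force: [-0.1, -0.8, 0.1]
finger_gap: 0.0851
```

Call:
{"op": "play_rows", "data": {"increments": [[[0, 0, 0.1, -0.7, 1, 0, 1], [0, 0, 0.1, -0.7, 1, 0, 1], [0, 0, 0.1, -0.7, 1, 0, 1], [0, 0, 0.1, -0.7, 1, 0, 1], [0, 0, 0.1, -0.7, 1, 0, 1]]]}}

```text
time: 1.7
eef_pos: [0.3819, 0.1521, 0.4017]
tcp_rot: [0.902, 0.432, -0.002, 0.001]
contact_force: [0.7, -0.5, -0.3]
finger_gap: 0.0851
```

Call:
{"op": "play_rows", "data": {"increments": [[[0, 0, 0.1, -0.6, 1, 0, 1], [0, 0, 0.1, -0.6, 1, 0, 1], [0, 0, 0.1, -0.6, 1, 0, 1], [0, 0, 0.1, -0.6, 1, 0, 1], [0, 0, 0.1, -0.6, 1, 0, 1]]]}}

```text
time: 2.2
eef_pos: [0.4192, 0.0364, 0.4017]
tcp_rot: [0.917, 0.398, -0.002, 0.001]
contact_force: [1.3, -0.9, 0.4]
finger_gap: 0.0853
```

Call:
{"op": "play_rows", "data": {"increments": [[[0, 0, 0.1, -0.5, 1, 0, 1], [0, 0, 0.1, -0.5, 1, 0, 1], [0, 0, 0.1, -0.5, 1, 0, 1], [0, 0, 0.1, -0.5, 1, 0, 1], [0, 0, 0.1, -0.5, 1, 0, 1]]]}}

```text
time: 2.7
eef_pos: [0.4555, -0.0743, 0.4015]
tcp_rot: [0.931, 0.364, -0.002, 0.001]
contact_force: [-0.2, 0.4, 0.0]
finger_gap: 0.0853
```

```bash
python3 - <<'E'
from h import *
st(); rows((.5825,-.3265,.13),30,1)
E
```

```text
t 2.7 grasp [ 0.4555 -0.0743  0.2465] psi 42.74 F [-0.2  0.4  0. ] gap 0.0853 q [-0.33  0.1  -0.23  1.24 -0.    0.49]
[[0,0,.1,-.24,.85,.36,1],[0,0,.1,-.23,.85,.36,1],[0,0,.1,-.22,.85,.36,1],[0,0,.1,-.21,.86,.36,1],[0,0,.1,-.19,.86,.36,1]]
[[0,0,.1,-.18,.86,.36,1],[0,0,.1,-.17,.87,.36,1],[0,0,.1,-.16,.87,.36,1],[0,0,.1,-.15,.87,.36,1],[0,0,.1,-.14,.87,.36,1]]
[[0,0,.1,-.12,.87,.36,1],[0,0,.1,-.11,.88,.36,1],[0,0,.1,-.1,.88,.36,1],[0,0,.1,-.09,.88,.36,1],[0,0,.1,-.07,.88,.36,1]]
[[0,0,.1,-.06,.88,.36,1]]
```

Call:
{"op": "play_rows", "data": {"increments": [[[0, 0, 0.1, -0.24, 0.87, 0.3, 1], [0, 0, 0.1, -0.24, 0.87, 0.3, 1], [0, 0, 0.1, -0.22, 0.87, 0.3, 1], [0, 0, 0.1, -0.21, 0.87, 0.3, 1], [0, 0, 0.1, -0.2, 0.87, 0.3, 1]]]}}

```text
time: 3.2
eef_pos: [0.4984, -0.1601, 0.369]
tcp_rot: [0.944, 0.329, -0.002, 0.0]
contact_force: [0.1, 0.2, -0.4]
finger_gap: 0.0857
```

Call:
{"op": "play_rows", "data": {"increments": [[[0, 0, 0.1, -0.18, 0.87, 0.3, 1], [0, 0, 0.1, -0.18, 0.87, 0.3, 1], [0, 0, 0.1, -0.16, 0.87, 0.3, 1], [0, 0, 0.1, -0.15, 0.87, 0.3, 1], [0, 0, 0.1, -0.14, 0.87, 0.3, 1]]]}}

```text
time: 3.7
eef_pos: [0.5408, -0.2466, 0.3349]
tcp_rot: [0.956, 0.293, -0.002, -0.0]
contact_force: [0.2, -0.8, 0.3]
finger_gap: 0.0856
```

Call:
{"op": "play_rows", "data": {"increments": [[[0, 0, 0.1, -0.12, 0.87, 0.3, 1], [0, 0, 0.1, -0.11, 0.87, 0.3, 1], [0, 0, 0.1, -0.1, 0.87, 0.3, 1], [0, 0, 0.1, -0.1, 0.87, 0.3, 1], [0, 0, 0.1, -0.1, 0.9, 0.3, 1]]]}}

```text
time: 4.2
eef_pos: [0.5814, -0.3338, 0.3]
tcp_rot: [0.966, 0.257, -0.003, -0.001]
contact_force: [0.6, 0.1, -0.2]
finger_gap: 0.0858
```

Call:
{"op": "play_rows", "data": {"increments": [[[0, 0, 0.1, -0.06, 0.9, 0.3, 1], [0, 0, 0, 0, 0.2, 0.3, 1]]]}}

```text
time: 4.4
eef_pos: [0.5922, -0.3575, 0.2856]
tcp_rot: [0.969, 0.248, -0.003, -0.001]
contact_force: [0.6, 0.1, 0.3]
finger_gap: 0.0855
```

```bash
python3 - <<'E'
from h import *
st(); rows((.5825,-.3265,.054),30,1)
c=cap('top');d=cap('side')
def crop(k,p,h=45):
    u=w2px(k,[p])[0].astype(int); a=k['pixels'][max(u[1]-h,0):u[1]+h,u[0]-h:u[0]+h,::-1]; return cv2.resize(a,(395,395),interpolation=cv2.INTER_CUBIC)
cv2.imwrite('pics/f1.png',np.hstack([crop(c,(.5825,-.3265,.05)),crop(d,(.5825,-.3265,.05))]))
E
```

```text
t 4.4 grasp [ 0.5922 -0.3575  0.1306] psi 28.77 F [0.6 0.1 0.3] gap 0.0855 q [-0.66  0.59  0.19  1.17 -0.    0.41]
[[0,.01,-.03,.07,-.32,.77,1],[0,.01,-.03,.07,-.32,.77,1],[0,.01,-.03,.07,-.32,.77,1],[0,.01,-.03,.07,-.32,.77,1],[0,.01,-.03,.07,-.32,.77,1]]
```

View pics/f1.png

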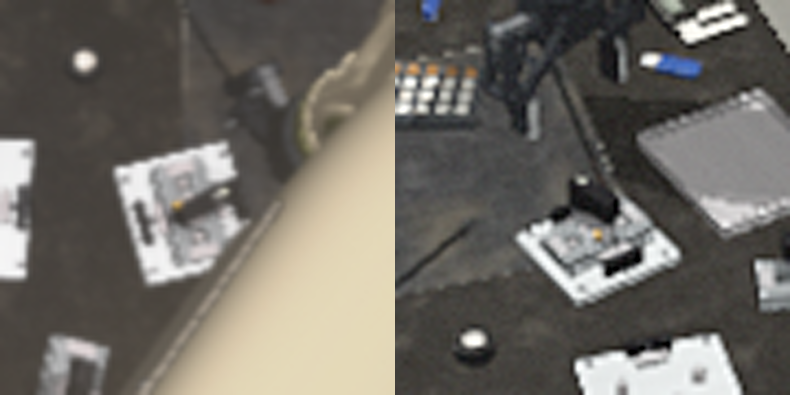

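The crops show the finished carrier on dock 2 with the bar pointing toward −y and slightly away; the open gripper is above it. Next: correct, descend and grip.

Call:
{"op": "play_rows", "data": {"increments": [[[0, 0.01, -0.03, 0.08, -0.33, 0.77, 1], [0, 0.01, -0.03, 0.08, -0.33, 0.77, 1], [0, 0.01, -0.03, 0.08, -0.33, 0.77, 1], [0, 0.01, -0.03, 0.08, -0.33, 0.77, 1], [0, 0.01, -0.03, 0.08, -0.33, 0.77, 1]]]}}

```text
time: 5.0
eef_pos: [0.5815, -0.3201, 0.2092]
tcp_rot: [0.965, 0.261, 0.001, -0.002]
contact_force: [-0.1, -0.4, -0.2]
finger_gap: 0.0856
```

```bash
python3 - <<'E'
from h import *
st(); rows((.5825,-.3265,.054),30,1)
E
```

```text
t 5.0 grasp [ 0.5815 -0.3201  0.0542] psi 30.22 F [-0.1 -0.4 -0.2] gap 0.0856 q [-0.62  0.59 -0.01  0.97  0.    0.42]
[[-.02,-.02,.03,-.12,.3,.01,1]]
```

Call:
{"op": "play_rows", "data": {"increments": [[[0, 0, 0, -0.12, 0.3, 0, 1], [0, 0, 0, 0, 0, 0, -1], [0, 0, 0, 0, 0, 0, -1], [0, 0, 0, 0, 0, 0, -1], [0, 0, 0, 0, 0, 0, -1]]]}}

```text
time: 5.5
eef_pos: [0.5822, -0.3251, 0.2108]
tcp_rot: [0.965, 0.262, 0.001, -0.002]
contact_force: [-0.5, 0.2, -0.4]
finger_gap: 0.0279
```

Call:
{"op": "play_rows", "data": {"increments": [[[0, 0, 0, 0, 0, 0, -1], [0, 0, 0, 0, 0, 0, -1], [0, 0, 0, 0, 0, 0, -1], [0, 0, 0, 0, 0, 0, -1]]]}}

```text
time: 5.9
eef_pos: [0.5823, -0.3256, 0.2115]
tcp_rot: [0.965, 0.262, 0.001, -0.002]
contact_force: [0.3, -0.3, -0.5]
finger_gap: 0.015
```

```bash
python3 - <<'E'
from h import *
s=st(); print(s['ft_torque'])
E
```

```text
t 5.9 grasp [ 0.5823 -0.3256  0.0565] psi 30.33 F [ 0.3 -0.3 -0.5] gap 0.015 q [-0.63  0.6   0.    0.98  0.    0.41]
[ 0.00451743  0.05418259 -0.05501739]
```

Call:
{"op": "play_rows", "data": {"increments": [[[0, 0, -0.8, 0, 0, 0, -1], [0, 0, -0.8, 0, 0, 0, -1], [0, 0, -0.8, 0, 0, 0, -1]]]}}

```text
time: 6.2
eef_pos: [0.5818, -0.3259, 0.2114]
tcp_rot: [0.906, 0.424, 0.001, -0.001]
contact_force: [-0.3, -1.6, -1.1]
finger_gap: 0.015
```

Call:
{"op": "play_rows", "data": {"increments": [[[0, 0, -0.8, 0, 0, 0, -1], [0, 0, -0.8, 0, 0, 0, -1], [0, 0, -0.8, 0, 0, 0, -1]]]}}

```text
time: 6.5
eef_pos: [0.5814, -0.3266, 0.2115]
tcp_rot: [0.819, 0.574, -0.0, -0.001]
contact_force: [-1.0, -1.9, -0.9]
finger_gap: 0.0148
```

```bash
python3 - <<'E'
from h import *
s=st(); print(s['ft_torque'])
E
```

```text
t 6.5 grasp [ 0.5814 -0.3266  0.0565] psi 70.1 F [-1.  -1.9 -0.9] gap 0.0148 q [-0.63  0.6   0.    0.98  0.   -0.28]
[-0.08481491  0.14834128  0.02902038]
```

Call:
{"op": "play_rows", "data": {"increments": [[[0, 0, -0.9, 0, 0, 0, -1], [0, 0, -0.9, 0, 0, 0, -1], [0, 0, -0.9, 0, 0, 0, -1], [0, 0, -0.8, 0, 0, 0, -1], [0, 0, 0, 0, 0, 0, -1]]]}}

```text
time: 7.0
eef_pos: [0.5812, -0.3274, 0.2114]
tcp_rot: [0.648, 0.762, -0.001, -0.001]
contact_force: [-0.4, 0.2, 0.2]
finger_gap: 0.0152
```

Call:
{"op": "play_rows", "data": {"increments": [[[0, 0, 0, 0, 0, -0.2, -1], [0, 0, 0, 0, 0, -0.3, -1], [0, 0, 0, 0, 0, -0.4, -1], [0, 0, 0, 0, 0, -0.5, -1], [0, 0, 0, 0, 0, -0.5, -1]]]}}

```text
time: 7.5
eef_pos: [0.5804, -0.3269, 0.249]
tcp_rot: [0.65, 0.76, -0.001, -0.004]
contact_force: [0.4, -0.5, -1.7]
finger_gap: 0.0151
```

```bash
python3 - <<'E'
from h import *
s=st(); print(s['ft_torque'])
E
```

```text
t 7.5 grasp [ 0.5804 -0.3269  0.094 ] psi 98.85 F [ 0.4 -0.5 -1.7] gap 0.0151 q [-0.63  0.57  0.05  1.06 -0.   -0.79]
[-0.0052242  -0.0378197   0.03173963]
```

```bash
python3 - <<'E'
from h import *
rows((.438,-.390,.095),96,-1)
E
```

```text
[[-.01,0,.04,-.25,-.94,0,-1],[-.01,0,.04,-.26,-.94,0,-1],[-.01,0,.04,-.26,-.94,0,-1],[-.01,0,.04,-.27,-.94,0,-1],[-.01,0,.04,-.28,-.93,0,-1]]
[[-.01,0,.04,-.28,-.93,0,-1],[-.01,0,.04,-.29,-.93,-.01,-1],[-.01,0,.04,-.29,-.93,-.01,-1]]
```

Call:
{"op": "play_rows", "data": {"increments": [[[0, 0, 0.05, -0.15, -0.5, 0, -1], [0, 0, 0.05, -0.25, -0.9, 0, -1], [0, 0, 0.05, -0.27, -0.95, 0, -1], [0, 0, 0.05, -0.28, -0.95, 0, -1], [0, 0, 0.05, -0.28, -0.95, 0, -1]]]}}

```text
time: 8.0
eef_pos: [0.4979, -0.3639, 0.2545]
tcp_rot: [0.663, 0.748, -0.001, 0.0]
contact_force: [0.2, 0.2, -2.1]
finger_gap: 0.015
```

Call:
{"op": "play_rows", "data": {"increments": [[[0, 0, 0, -0.3, -0.95, 0, -1], [0, 0, 0, -0.3, -0.95, 0, -1], [0, 0, 0, -0.3, -0.7, 0, -1], [0, 0, 0, -0.1, -0.3, 0, -1], [0, 0, 0, 0, 0, 0, -1]]]}}

```text
time: 8.5
eef_pos: [0.4356, -0.3929, 0.2564]
tcp_rot: [0.666, 0.746, -0.001, 0.001]
contact_force: [0.3, 0.1, -3.1]
finger_gap: 0.0148
```

```bash
python3 - <<'E'
from h import *
st();rows((.438,-.390,.052),97,-1,n=5)
c=cap('top')
for i,p in{1:(.439,.214,11),3:(.444,.072,13),4:(.433,-.091,-6),2:(.439,-.23,-14)}.items(): print(i,fit(c,CAR[i],.046,.010,p,lo=100))
cv2.imwrite('pics/t1.png',cv2.resize(c['pixels'][170:270,220:460,::-1],None,fx=3.3,fy=3.3,interpolation=cv2.INTER_CUBIC))
E
```

```text
t 8.5 grasp [ 0.4356 -0.3929  0.1014] psi 96.53 F [ 0.3  0.1 -3.1] gap 0.0148 q [-0.87  0.42 -0.18  0.97 -0.   -0.98]
[[0,0,-.01,.03,.03,.49,-1],[0,0,-.01,.03,.03,.49,-1],[0,0,-.01,.03,.03,.49,-1],[0,0,-.01,.03,.03,.49,-1],[0,0,-.01,.03,.03,.49,-1]]
1 (array([ 0.4392,  0.2144, 11.458 ]), np.float64(0.067))
3 (array([ 0.4443,  0.0724, 12.8318]), np.float64(0.082))
4 (array([ 0.4327, -0.0911, -5.5978]), np.float64(0.069))
2 (array([  0.439 ,  -0.2304, -13.419 ]), np.float64(0.153))
```

View pics/t1.png

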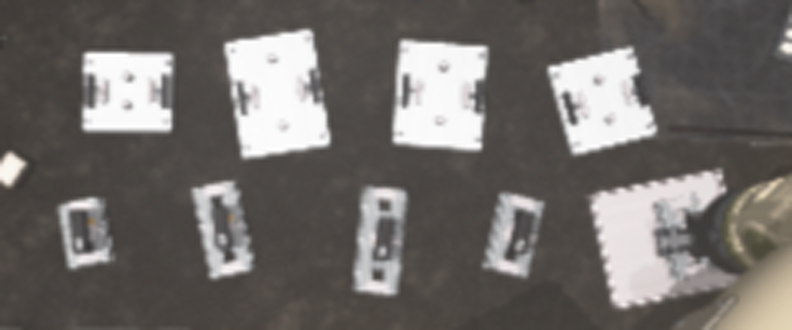

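Finished carrier hangs over the tray (about (680,235)), aligned; dock 2 is empty and the bench carriers haven't moved. Lowering.

Call:
{"op": "play_rows", "data": {"increments": [[[0, 0, 0, 0.05, 0.05, 0.5, -1], [0, 0, 0, 0.05, 0.05, 0.5, -1], [0, 0, 0, 0, 0, 0.5, -1], [0, 0, 0, 0, 0, 0.5, -1], [0, 0, 0, 0, 0, 0.3, -1]]]}}

```text
time: 9.05
eef_pos: [0.4405, -0.3892, 0.2064]
tcp_rot: [0.664, 0.748, -0.001, 0.001]
contact_force: [-0.2, -0.5, -3.4]
finger_gap: 0.0151
```

Call:
{"op": "play_rows", "data": {"increments": [[[0, 0, 0, 0, 0, 0.15, -1], [0, 0, 0, 0, 0, 0.1, -1], [0, 0, 0, 0, 0, 0.1, -1]]]}}

```text
time: 9.35
eef_pos: [0.4405, -0.3887, 0.2043]
tcp_rot: [0.664, 0.748, -0.002, 0.002]
contact_force: [-3.9, 3.8, 14.1]
finger_gap: 0.0148
```

```bash
python3 - <<'E'
from h import *
st()
E
```

```text
t 9.35 grasp [ 0.4405 -0.3887  0.0493] psi 96.82 F [-3.9  3.8 14.1] gap 0.0148 q [-0.86  0.47 -0.24  0.86 -0.   -0.98]
```

Call:
{"op": "play_rows", "data": {"increments": [[[0, 0, 0, 0, 0, 0, 1], [0, 0, 0, 0, 0, 0, 1], [0, 0, 0, 0, 0, 0, 1], [0, 0, 0, 0, 0, 0, 1], [0, 0, 0, 0, 0, -0.3, 1]]]}}

```text
time: 9.85
eef_pos: [0.441, -0.389, 0.2107]
tcp_rot: [0.664, 0.748, -0.002, 0.003]
contact_force: [-0.6, 0.1, 0.8]
finger_gap: 0.0846
```

Call:
{"op": "play_rows", "data": {"increments": [[[0, 0, 0, 0, 0, -0.8, 1], [0, 0, 0, 0, 0, -1, 1], [0, 0, 0, 0, 0, -1, 1], [0, 0, 0, 0, 0, -0.6, 1], [0, 0, 0, 0, 0, -0.2, 1]]]}}

```text
time: 10.35
eef_pos: [0.4408, -0.3885, 0.2852]
tcp_rot: [0.664, 0.748, -0.001, 0.002]
contact_force: [0.2, -0.1, 0.2]
finger_gap: 0.0849
```

```bash
python3 - <<'E'
from h import *
st();rows((.4415,-.2298,.11),-14,1)
c=cap('top')
cv2.imwrite('pics/t2.png',cv2.resize(c['pixels'][170:270,220:460,::-1],None,fx=3.3,fy=3.3,interpolation=cv2.INTER_CUBIC))
for i,p in{1:(.5873,.1735,0),4:(.5863,.0172,9.5),3:(.586,-.1545,-4.5),2:(.5805,-.3273,14.5)}.items(): print(i,fit(c,*DOCK[i],.010,p,lo=130))
E
```

```text
t 10.35 grasp [ 0.4408 -0.3885  0.1302] psi 96.83 F [ 0.2 -0.1  0.2] gap 0.0849 q [-0.86  0.4  -0.13  1.04 -0.   -0.98]
[[0,0,.99,.56,.07,.07,1],[0,0,.99,.57,-.01,.07,1],[0,0,.99,.56,-.09,.07,1],[0,0,.99,.54,-.16,.07,1],[0,0,.99,.52,-.24,.07,1]]
[[0,0,.99,.48,-.3,.07,1],[0,0,.99,.43,-.37,.07,1],[0,0,.99,.38,-.42,.07,1],[0,0,.99,.32,-.47,.07,1],[0,0,.99,.25,-.51,.07,1]]
[[0,0,.99,.17,-.54,.07,1],[0,0,.99,.1,-.56,.07,1],[0,0,.99,.02,-.57,.07,1],[0,0,.99,-.06,-.56,.07,1]]
1 (array([0.5873, 0.1735, 0.2319]), np.float64(0.1))
4 (array([0.5862, 0.0171, 9.4054]), np.float64(0.039))
3 (array([ 0.586 , -0.1548, -4.5224]), np.float64(0.055))
2 (array([ 0.5807, -0.3273, 14.4276]), np.float64(0.059))
```

Call:
{"op": "play_rows", "data": {"increments": [[[0, 0, 1, 0.57, 0.07, 0.07, 1], [0, 0, 1, 0.57, 0, 0.07, 1], [0, 0, 1, 0.57, -0.1, 0.07, 1], [0, 0, 1, 0.55, -0.16, 0.07, 1], [0, 0, 1, 0.53, -0.24, 0.07, 1]]]}}

```text
time: 10.9
eef_pos: [0.4411, -0.3303, 0.2744]
tcp_rot: [0.886, 0.463, -0.001, 0.001]
contact_force: [0.3, 0.5, -0.3]
finger_gap: 0.0854
```

Call:
{"op": "play_rows", "data": {"increments": [[[0, 0, 1, 0.48, -0.3, 0.07, 1], [0, 0, 1, 0.43, -0.37, 0.07, 1], [0, 0, 1, 0.38, -0.42, 0.07, 1], [0, 0, 1, 0.32, -0.47, 0.07, 1], [0, 0, 1, 0.25, -0.51, 0.07, 1]]]}}

```text
time: 11.4
eef_pos: [0.443, -0.2701, 0.2621]
tcp_rot: [0.993, 0.117, -0.003, -0.002]
contact_force: [-0.6, 0.4, 0.3]
finger_gap: 0.0853
```

Call:
{"op": "play_rows", "data": {"increments": [[[0, 0, 1, 0.17, -0.54, 0.07, 1], [0, 0, 1, 0.1, -0.56, 0.07, 1], [0, 0, 1, 0, -0.5, 0.07, 1], [0, 0, 0.4, -0.05, -0.2, 0.07, 1], [0, 0, 0, 0, 0, 0, 1]]]}}

```text
time: 11.9
eef_pos: [0.4434, -0.2292, 0.2515]
tcp_rot: [0.991, -0.13, -0.007, -0.003]
contact_force: [0.8, 0.2, 0.4]
finger_gap: 0.0855
```

```bash
python3 - <<'E'
from h import *
st();rows((.4415,-.2298,.046),-14,1)
c=cap('top')
print(fit(c,CAR[2],.046,.010,(.439,-.23,-14),lo=100))
E
```

```text
t 11.9 grasp [ 0.4434 -0.2292  0.0965] psi -14.97 F [0.8 0.2 0.4] gap 0.0855 q [-0.64  0.28 -0.4   0.91 -0.    1.19]
[[-.01,.04,-.04,-.02,.02,.84,1],[-.01,.04,-.04,-.02,.02,.84,1],[-.01,.04,-.04,-.02,.02,.84,1]]
(array([  0.439 ,  -0.2303, -13.9549]), np.float64(0.724))
```

Call:
{"op": "play_rows", "data": {"increments": [[[0, 0.04, -0.04, -0.03, 0.02, 0.84, 1], [0, 0.04, -0.04, -0.03, 0.02, 0.84, 1], [0, 0.04, -0.04, -0.03, 0.02, 0.8, 1], [0, 0, 0, 0, 0, 0, 0], [0, 0, 0, 0, 0, 0, -1]]]}}

```text
time: 12.45
eef_pos: [0.4413, -0.2315, 0.2003]
tcp_rot: [0.993, -0.118, 0.002, -0.001]
contact_force: [0.6, 0.0, 0.7]
finger_gap: 0.0585
```

Call:
{"op": "play_rows", "data": {"increments": [[[0, 0, 0, 0, 0, 0, -1], [0, 0, 0, 0, 0, 0, -1], [0, 0, 0, 0, 0, 0, -1], [0, 0, 0, 0, 0, 0, -1], [0, 0, 0, 0, 0, 0, -1]]]}}

```text
time: 12.95
eef_pos: [0.442, -0.2324, 0.2023]
tcp_rot: [0.993, -0.118, 0.003, -0.001]
contact_force: [-0.1, -0.7, -1.3]
finger_gap: 0.0432
```

```bash
python3 - <<'E'
from h import *
s=st(); p=s['eef_pos']; rows((p[0],p[1],.046),76,1)
E
```

```text
t 12.95 grasp [ 0.442  -0.2324  0.0473] psi -13.54 F [-0.1 -0.7 -1.3] gap 0.0432 q [-0.65  0.33 -0.47  0.77  0.    1.16]
[[0,0,-.93,0,0,.01,1],[0,0,-.93,0,0,.01,1],[0,0,-.93,0,0,.01,1],[0,0,-.93,0,0,.01,1],[0,0,-.93,0,0,.01,1]]
[[0,0,-.93,0,0,.01,1],[0,0,-.93,0,0,.01,1],[0,0,-.93,0,0,.01,1],[0,0,-.93,0,0,.01,1],[0,0,-.93,0,0,.01,1]]
[[0,0,-.93,0,0,.01,1],[0,0,-.93,0,0,.01,1]]
```

Call:
{"op": "play_rows", "data": {"increments": [[[0, 0, 0, 0, 0, 0, 1], [0, 0, 0, 0, 0, 0, 1], [0, 0, 0, 0, 0, 0, 1], [0, 0, -0.5, 0, 0, 0, 1], [0, 0, -1, 0, 0, 0, 1]]]}}

```text
time: 13.45
eef_pos: [0.4426, -0.2327, 0.2032]
tcp_rot: [1.0, -0.01, 0.004, 0.0]
contact_force: [0.3, 0.1, -0.2]
finger_gap: 0.0855
```

Call:
{"op": "play_rows", "data": {"increments": [[[0, 0, -1, 0, 0, 0, 1], [0, 0, -1, 0, 0, 0, 1], [0, 0, -1, 0, 0, 0, 1], [0, 0, -1, 0, 0, 0, 1], [0, 0, -1, 0, 0, 0, 1]]]}}

```text
time: 13.95
eef_pos: [0.443, -0.233, 0.2039]
tcp_rot: [0.938, 0.346, 0.004, 0.002]
contact_force: [-1.3, -0.5, 0.5]
finger_gap: 0.0853
```

Call:
{"op": "play_rows", "data": {"increments": [[[0, 0, -1, 0, 0, 0, 1], [0, 0, -1, 0, 0, 0, 1], [0, 0, -1, 0, 0, 0, 1], [0, 0, -0.6, 0, 0, 0, 1], [0, 0, 0, 0, 0, 0, 1]]]}}

```text
time: 14.45
eef_pos: [0.4434, -0.2332, 0.2046]
tcp_rot: [0.816, 0.578, 0.003, 0.004]
contact_force: [-1.1, 0.0, 0.5]
finger_gap: 0.0856
```

```bash
python3 - <<'E'
from h import *
s=st(); rows((.442,-.2324,.046),76.4,1)
E
```

```text
t 14.45 grasp [ 0.4434 -0.2332  0.0496] psi 70.66 F [-1.1  0.   0.5] gap 0.0856 q [-0.65  0.32 -0.47  0.77  0.   -0.31]
[[.07,0,-.72,.02,-.08,.18,1]]
```

Call:
{"op": "play_rows", "data": {"increments": [[[0.05, 0, -0.6, 0.02, -0.08, 0.18, 1], [0, 0, -0.1, 0, 0, 0, 0], [0, 0, 0, 0, 0, 0.01, -1], [0, 0, 0, 0, 0, 0.01, -1], [0, 0, 0, 0, 0, 0.01, -1]]]}}

```text
time: 14.95
eef_pos: [0.4425, -0.2326, 0.2009]
tcp_rot: [0.789, 0.615, 0.001, 0.002]
contact_force: [-0.3, 0.3, 0.4]
finger_gap: 0.0283
```

Call:
{"op": "play_rows", "data": {"increments": [[[0, 0, 0, 0, 0, 0.01, -1], [0, 0, 0, 0, 0, 0.01, -1], [0, 0, 0, 0, 0, 0.01, -1], [0, 0, 0, 0, 0, 0.01, -1], [0, 0, 0, 0, 0, 0, -1]]]}}

```text
time: 15.45
eef_pos: [0.4425, -0.2325, 0.2009]
tcp_rot: [0.789, 0.614, 0.001, 0.002]
contact_force: [-0.6, 0.7, 0.2]
finger_gap: 0.0149
```

```bash
python3 - <<'E'
from h import *
s=st(); rows((.442,-.2324,.11),104.3,-1)
E
```

```text
t 15.45 grasp [ 0.4425 -0.2325  0.0459] psi 75.73 F [-0.6  0.7  0.2] gap 0.0149 q [-0.65  0.33 -0.47  0.76  0.   -0.4 ]
[[.01,0,-.89,0,0,-.8,-1],[.01,0,-.89,0,0,-.8,-1],[.01,0,-.89,0,0,-.8,-1],[.01,0,-.89,0,0,-.8,-1]]
```

Call:
{"op": "play_rows", "data": {"increments": [[[0, 0, 0, 0, 0, -0.5, -1], [0, 0, 0, 0, 0, -1, -1], [0, 0, -0.4, 0, 0, -1, -1], [0, 0, -0.6, 0, 0, -0.7, -1]]]}}

```text
time: 15.85
eef_pos: [0.4407, -0.2314, 0.2646]
tcp_rot: [0.744, 0.669, 0.001, -0.002]
contact_force: [0.0, -0.2, -1.8]
finger_gap: 0.0151
```

```bash
python3 - <<'E'
from h import *
s=st(); rows((.583,-.327,.1),104.4,-1)
E
```

```text
t 15.85 grasp [ 0.4407 -0.2314  0.1096] psi 83.93 F [ 0.  -0.2 -1.8] gap 0.0151 q [-0.65  0.26 -0.39  0.93  0.   -0.54]
[[0,0,-.28,-.44,.84,.05,-1],[0,0,-.28,-.48,.82,.05,-1],[0,0,-.28,-.51,.8,.05,-1],[0,0,-.28,-.54,.78,.05,-1],[0,0,-.28,-.57,.76,.05,-1]]
[[0,0,-.28,-.6,.74,.05,-1],[0,0,-.28,-.63,.71,.05,-1],[0,0,-.28,-.66,.69,.05,-1],[0,0,-.28,-.69,.66,.05,-1]]
```

Call:
{"op": "play_rows", "data": {"increments": [[[0, 0, -0.3, -0.2, 0.4, 0.05, -1], [0, 0, -0.3, -0.45, 0.83, 0.05, -1], [0, 0, -0.3, -0.5, 0.8, 0.05, -1], [0, 0, -0.3, -0.54, 0.78, 0.05, -1], [0, 0, -0.3, -0.57, 0.76, 0.05, -1]]]}}

```text
time: 16.35
eef_pos: [0.5127, -0.2775, 0.2639]
tcp_rot: [0.666, 0.746, 0.001, -0.001]
contact_force: [-0.1, 0.4, -2.1]
finger_gap: 0.0149
```

Call:
{"op": "play_rows", "data": {"increments": [[[0, 0, -0.3, -0.6, 0.74, 0.05, -1], [0, 0, -0.3, -0.63, 0.71, 0.05, -1], [0, 0, -0.3, -0.66, 0.69, 0.05, -1], [0, 0, -0.2, -0.6, 0.6, 0.05, -1], [0, 0, 0, -0.1, 0.1, 0, -1]]]}}

```text
time: 16.85
eef_pos: [0.5813, -0.3206, 0.2593]
tcp_rot: [0.604, 0.797, 0.001, -0.002]
contact_force: [-0.3, -0.3, -2.4]
finger_gap: 0.015
```

```bash
python3 - <<'E'
from h import *
s=st(); rows((.583,-.327,.082),104.4,-1,n=2)
E
```

```text
t 16.85 grasp [ 0.5813 -0.3206  0.1043] psi 105.66 F [-0.3 -0.3 -2.4] gap 0.015 q [-0.63  0.56  0.06  1.08  0.   -0.9 ]
[[0,-.01,.08,-.17,0,.56,-1],[0,-.01,.08,-.17,0,.56,-1]]
```

Call:
{"op": "play_rows", "data": {"increments": [[[0, 0, 0.08, -0.17, 0, 0.56, -1], [0, 0, 0.08, -0.17, 0, 0.5, -1], [0, 0, 0, 0, 0, 0, -1]]]}}

```text
time: 17.15
eef_pos: [0.582, -0.3268, 0.2357]
tcp_rot: [0.614, 0.789, 0.001, -0.003]
contact_force: [-0.3, 0.7, -2.9]
finger_gap: 0.0147
```

```bash
cat >>h.py <<'E'
def pair(fn,p,h=40):
    c=cap('top');d=cap('side'); o=[]
    for k in(c,d):
        u=np.round(w2px(k,[p])[0]).astype(int); a=k['pixels'][max(u[1]-h,0):u[1]+h,u[0]-h:u[0]+h,::-1]; o.append(cv2.resize(a,(395,395),interpolation=cv2.INTER_CUBIC))
    cv2.imwrite('pics/'+fn,np.hstack(o)); return c,d
E
python3 - <<'E'
from h import *
s=st(); rows((.583,-.327,.082),104.4,-1)
c,d=pair('d2.png',(.583,-.327,.03),30)
E
```

```text
t 17.15 grasp [ 0.582  -0.3268  0.0807] psi 104.19 F [-0.3  0.7 -2.9] gap 0.0147 q [-0.63  0.58  0.04  1.04  0.   -0.88]
[[-.02,-.05,-.03,-.02,.05,-.07,-1]]
```

View pics/d2.png

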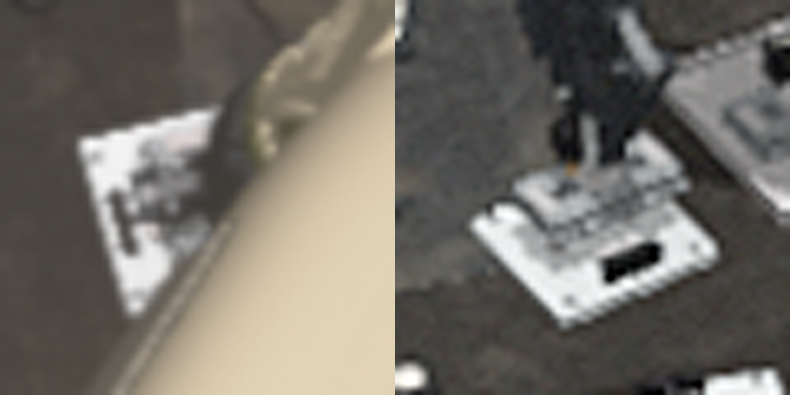

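The side crop shows carrier 2 held level over dock 2 with the studs hidden underneath and the axes parallel. I'll lower it gently and watch z and force.

Call:
{"op": "play_rows", "data": {"increments": [[[0, -0.03, 0, 0, 0.05, 0.3, -1], [0, 0, 0, 0, 0, 0.2, -1], [0, 0, 0, 0, 0, 0.1, -1]]]}}

```text
time: 17.55
eef_pos: [0.583, -0.3261, 0.2254]
tcp_rot: [0.614, 0.789, -0.0, -0.0]
contact_force: [1.0, 0.4, -1.2]
finger_gap: 0.0152
```

Call:
{"op": "play_rows", "data": {"increments": [[[0, 0, 0, 0, 0, 0.1, -1], [0, 0, 0, 0, 0, 0.1, -1]]]}}

```text
time: 17.75
eef_pos: [0.5831, -0.3261, 0.222]
tcp_rot: [0.614, 0.789, -0.0, 0.001]
contact_force: [0.1, -0.5, 8.7]
finger_gap: 0.015
```

```bash
python3 - <<'E'
from h import *
s=st(); print(s['ft_torque'])
E
```

```text
t 17.75 grasp [ 0.5831 -0.3261  0.067 ] psi 104.24 F [ 0.1 -0.5  8.7] gap 0.015 q [-0.63  0.59  0.02  1.   -0.   -0.88]
[0.02981471 0.22121485 0.0271602 ]
```

Call:
{"op": "play_rows", "data": {"increments": [[[0, 0, 0, 0, 0, 0.2, -1], [0, 0, 0, 0, 0, 0.25, -1], [0, 0, 0, 0, 0, 0.3, -1]]]}}

```text
time: 18.05
eef_pos: [0.5844, -0.3271, 0.2104]
tcp_rot: [0.614, 0.789, -0.0, 0.004]
contact_force: [-3.2, 4.0, 51.7]
finger_gap: 0.0152
```

Call:
{"op": "play_rows", "data": {"increments": [[[0, 0, 0, 0, 0, 0.3, -1], [0, 0, 0, 0, 0, 0.2, -1]]]}}

```text
time: 18.25
eef_pos: [0.5841, -0.3266, 0.2107]
tcp_rot: [0.614, 0.789, -0.0, 0.006]
contact_force: [-7.8, 3.9, 15.4]
finger_gap: 0.0152
```

```bash
python3 - <<'E'
from h import *
s=st(); print(s['ft_torque'])
E
```

```text
t 18.25 grasp [ 0.5841 -0.3266  0.0557] psi 104.25 F [-7.8  3.9 15.4] gap 0.0152 q [-0.63  0.6  -0.    0.96 -0.   -0.88]
[1.02513851 1.64502626 0.02182588]
```

Call:
{"op": "play_rows", "data": {"increments": [[[0, 0, 0.9, 0, 0, 0, -1], [0, 0, 0.9, 0, 0, 0, -1], [0, 0, 0.9, 0, 0, 0, -1], [0, 0, 0.9, 0, 0, 0, -1], [0, 0, 0.9, 0, 0, 0, -1]]]}}

```text
time: 18.75
eef_pos: [0.5834, -0.326, 0.2108]
tcp_rot: [0.834, 0.551, 0.001, 0.006]
contact_force: [-1.7, 1.2, 2.8]
finger_gap: 0.0148
```

Call:
{"op": "play_rows", "data": {"increments": [[[0, 0, 0.9, 0, 0, 0, -1], [0, 0, 0.9, 0, 0, 0, -1], [0, 0, 0.9, 0, 0, 0, -1], [0, 0, 0.9, 0, 0, 0, -1], [0, 0, 0.9, 0, 0, 0, -1]]]}}

```text
time: 19.25
eef_pos: [0.5832, -0.3259, 0.211]
tcp_rot: [0.967, 0.254, 0.003, 0.006]
contact_force: [-1.0, -0.1, 3.1]
finger_gap: 0.0148
```

```bash
python3 - <<'E'
from h import *
s=st(); print(s['ft_torque'])
E
```

```text
t 19.25 grasp [ 0.5832 -0.3259  0.056 ] psi 29.43 F [-1.  -0.1  3.1] gap 0.0148 q [-0.63  0.59 -0.    0.96 -0.    0.43]
[0.08616226 0.41874714 0.00473137]
```

Call:
{"op": "play_rows", "data": {"increments": [[[0, 0, 0, 0, 0, 0, 1], [0, 0, 0, 0, 0, 0, 1], [0, 0, 0, 0, 0, 0, 1], [0, 0, 0, 0, 0, 0, 1], [0, 0, 0, 0, 0, -0.5, 1]]]}}

```text
time: 19.75
eef_pos: [0.5826, -0.3254, 0.2187]
tcp_rot: [0.966, 0.257, 0.002, 0.005]
contact_force: [0.7, -0.8, -0.3]
finger_gap: 0.0848
```

Call:
{"op": "play_rows", "data": {"increments": [[[0, 0, 0, 0, 0, -1, 1], [0, 0, 0, 0, 0, -1, 1], [0, 0, 0, 0, 0, -0.8, 1], [0, 0, 0, 0, 0, -0.5, 1]]]}}

```text
time: 20.15
eef_pos: [0.582, -0.3247, 0.2885]
tcp_rot: [0.966, 0.259, 0.001, 0.005]
contact_force: [0.4, 0.1, 1.0]
finger_gap: 0.0853
```

```bash
python3 - <<'E'
from h import *
s=st(); rows((.4356,-.0903,.11),-5.7,1)
c=cap('top')
for i,p in{1:(.439,.214,11),3:(.444,.072,13),4:(.433,-.091,-6)}.items(): print(i,fit(c,CAR[i],.046,.010,p,lo=100))
E
```

```text
t 20.15 grasp [ 0.582  -0.3247  0.1335] psi 29.98 F [0.4 0.1 1. ] gap 0.0853 q [-0.63  0.54  0.1   1.12 -0.    0.42]
[[0,0,.32,-.03,-.99,.07,1],[0,0,.32,-.08,-.98,.07,1],[0,0,.32,-.12,-.98,.08,1],[0,0,.32,-.17,-.97,.08,1],[0,0,.32,-.21,-.97,.08,1]]
[[0,0,.32,-.25,-.96,.08,1],[0,0,.32,-.29,-.94,.08,1],[0,0,.32,-.34,-.93,.08,1],[0,0,.32,-.38,-.91,.08,1],[0,0,.32,-.42,-.9,.08,1]]
[[0,0,.32,-.46,-.88,.08,1],[0,0,.32,-.49,-.85,.08,1],[0,0,.32,-.53,-.83,.08,1],[0,0,.32,-.57,-.81,.08,1]]
1 (array([ 0.4283,  0.2015, 11.7716]), np.float64(0.075))
3 (array([ 0.4433,  0.0719, 13.5911]), np.float64(0.329))
4 (array([ 0.4319, -0.091 , -5.657 ]), np.float64(0.226))
```

Call:
{"op": "play_rows", "data": {"increments": [[[0, 0, 0.33, -0.03, -0.6, 0.07, 1], [0, 0, 0.33, -0.08, -1, 0.07, 1], [0, 0, 0.33, -0.12, -1, 0.08, 1], [0, 0, 0.33, -0.17, -1, 0.08, 1], [0, 0, 0.33, -0.21, -1, 0.08, 1]]]}}

```text
time: 20.7
eef_pos: [0.5335, -0.2461, 0.2818]
tcp_rot: [0.99, 0.141, 0.005, 0.007]
contact_force: [0.8, 0.1, -0.5]
finger_gap: 0.0855
```

Call:
{"op": "play_rows", "data": {"increments": [[[0, 0, 0.33, -0.25, -1, 0.08, 1], [0, 0, 0.33, -0.3, -0.96, 0.08, 1], [0, 0, 0.33, -0.34, -0.95, 0.08, 1], [0, 0, 0.33, -0.38, -0.93, 0.08, 1], [0, 0, 0.33, -0.42, -0.91, 0.08, 1]]]}}

```text
time: 21.2
eef_pos: [0.4793, -0.1553, 0.2706]
tcp_rot: [1.0, 0.022, 0.005, 0.006]
contact_force: [-0.3, 0.5, 0.1]
finger_gap: 0.0852
```

Call:
{"op": "play_rows", "data": {"increments": [[[0, 0, 0.33, -0.46, -0.9, 0.08, 1], [0, 0, 0.33, -0.5, -0.87, 0.08, 1], [0, 0, 0.33, -0.53, -0.83, 0.08, 1], [0, 0, 0.3, -0.4, -0.6, 0.08, 1], [0, 0, 0, -0.1, -0.1, 0, 1]]]}}

```text
time: 21.7
eef_pos: [0.4372, -0.0836, 0.2617]
tcp_rot: [0.997, -0.071, 0.004, 0.005]
contact_force: [0.8, 0.2, -0.5]
finger_gap: 0.0854
```

```bash
python3 - <<'E'
from h import *
s=st(); rows((.4356,-.0903,.046),-5.7,1)
d=cap('side')
for H in (.004,.014):print(fit(d,CAR[4],.046,H,(.435,-.09,-5.7),lo=100))
E
```

```text
t 21.7 grasp [ 0.4372 -0.0836  0.1067] psi -8.09 F [ 0.8  0.2 -0.5] gap 0.0854 q [-0.37  0.16 -0.52  0.87 -0.01  1.34]
[[.02,-.02,-.07,-.01,.08,.76,1],[.02,-.02,-.07,-.01,.08,.76,1],[.02,-.02,-.07,-.01,.08,.76,1],[.02,-.02,-.07,-.01,.08,.76,1]]
(array([ 0.4344, -0.0896, -6.4081]), np.float64(0.14))
(array([ 0.436 , -0.0881, -5.5903]), np.float64(0.169))
```

Call:
{"op": "play_rows", "data": {"increments": [[[0.02, -0.02, -0.07, -0.01, 0.09, 0.76, 1], [0.02, -0.02, -0.07, -0.01, 0.09, 0.76, 1], [0.02, -0.02, -0.07, -0.01, 0.08, 0.76, 1], [0.02, -0.02, -0.07, -0.01, 0.05, 0.7, 1], [0, 0, 0, 0, 0, 0, -1]]]}}

```text
time: 22.25
eef_pos: [0.4396, -0.0937, 0.2023]
tcp_rot: [0.999, -0.047, 0.002, 0.001]
contact_force: [-0.6, -0.6, -0.3]
finger_gap: 0.0732
```

Call:
{"op": "play_rows", "data": {"increments": [[[0, 0, 0, 0, 0, 0.01, -1], [0, 0, 0, 0, 0, 0.01, -1], [0, 0, 0, 0, 0, 0.01, -1], [0, 0, 0, 0, 0, 0.01, -1], [0, 0, 0, 0, 0, 0.01, -1]]]}}

```text
time: 22.75
eef_pos: [0.4406, -0.095, 0.2031]
tcp_rot: [0.999, -0.047, 0.003, 0.002]
contact_force: [0.1, -0.8, -2.6]
finger_gap: 0.0427
```

```bash
python3 - <<'E'
from h import *
s=st()
E
```

```text
t 22.75 grasp [ 0.4406 -0.095   0.0481] psi -5.44 F [ 0.1 -0.8 -2.6] gap 0.0427 q [-0.39  0.24 -0.59  0.73 -0.    1.28]
```

Call:
{"op": "play_rows", "data": {"increments": [[[0, 0, 0, 0, 0, 0, 1], [0, 0, 0, 0, 0, 0, 1], [0, 0, 0, 0, 0, 0, 1], [0, 0, -0.5, 0, 0, 0, 1], [0, 0, -1, 0, 0, 0, 1]]]}}

```text
time: 23.25
eef_pos: [0.4417, -0.0952, 0.2043]
tcp_rot: [0.998, 0.06, 0.005, 0.003]
contact_force: [0.2, -1.3, 0.4]
finger_gap: 0.0854
```

Call:
{"op": "play_rows", "data": {"increments": [[[0, 0, -1, 0, 0, 0.02, 1], [0, 0, -1, 0, 0, 0.02, 1], [0, 0, -1, 0, 0, 0.02, 1], [0, 0, -1, 0, 0, 0.02, 1], [0, 0, -1, 0, 0, 0.02, 1]]]}}

```text
time: 23.75
eef_pos: [0.4425, -0.0954, 0.203]
tcp_rot: [0.911, 0.412, 0.004, 0.005]
contact_force: [0.1, -0.1, 0.1]
finger_gap: 0.0857
```

Call:
{"op": "play_rows", "data": {"increments": [[[0, 0, -1, 0, 0, 0.02, 1], [0, 0, -1, 0, 0, 0.02, 1], [0, 0, -1, 0, 0, 0.02, 1], [0, 0, -0.9, 0, 0, 0.02, 1], [0, 0, -0.3, 0, 0, 0, 1]]]}}

```text
time: 24.25
eef_pos: [0.4432, -0.0956, 0.202]
tcp_rot: [0.744, 0.668, 0.003, 0.007]
contact_force: [-0.3, 0.3, 0.0]
finger_gap: 0.0854
```

```bash
python3 - <<'E'
from h import *
s=st(); rows((.4411,-.0905,.0455),84.4,1)
E
```

```text
t 24.25 grasp [ 0.4432 -0.0956  0.047 ] psi 83.82 F [-0.3  0.3  0. ] gap 0.0854 q [-0.39  0.25 -0.59  0.72 -0.   -0.28]
[[.1,.03,-.07,.24,-.13,.07,1]]
```

Call:
{"op": "play_rows", "data": {"increments": [[[0.1, 0.03, -0.07, 0.24, -0.09, 0.07, 1], [0, 0, 0, 0, 0, 0, 1]]]}}

```text
time: 24.45
eef_pos: [0.442, -0.0903, 0.2007]
tcp_rot: [0.741, 0.672, -0.0, -0.0]
contact_force: [0.3, -0.1, -0.0]
finger_gap: 0.0855
```

```bash
sed -i "s/^    p,R=(s\['eef_pos'\]/    p,R=(s['eef_pos']/; s/'psi',round(yaw/'true',np.round(p+Rot.from_quat(s['tcp_rot']).as_matrix()[:,2]*.155,4),'psi',round(yaw/" h.py; python3 - <<'E'
from h import *
s=st(); rows((.442,-.0905,.0455),84.4,1)
E
```

```text
t 24.45 grasp [ 0.442  -0.0903  0.0457] true [ 0.4419 -0.0903  0.0457] psi 84.37 F [ 0.3 -0.1 -0. ] gap 0.0855 q [-0.38  0.25 -0.59  0.73 -0.   -0.28]
[[0,0,0,-.01,0,.01,1]]
```

Close, lift, and then move to dock 4.

Call:
{"op": "play_rows", "data": {"increments": [[[0, 0, 0, 0, 0, 0, -1], [0, 0, 0, 0, 0, 0.01, -1], [0, 0, 0, 0, 0, 0.01, -1], [0, 0, 0, 0, 0, 0.01, -1], [0, 0, 0, 0, 0, 0.01, -1]]]}}

```text
time: 24.95
eef_pos: [0.4423, -0.0903, 0.2]
tcp_rot: [0.742, 0.671, -0.0, 0.0]
contact_force: [-1.3, -0.8, -0.0]
finger_gap: 0.015
```

Call:
{"op": "play_rows", "data": {"increments": [[[0, 0, 0, 0, 0, 0.01, -1], [0, 0, 0, 0, 0, 0.01, -1], [0, 0, 0, 0, 0, 0, -1]]]}}

```text
time: 25.25
eef_pos: [0.4423, -0.0904, 0.2]
tcp_rot: [0.742, 0.671, -0.0, 0.001]
contact_force: [-0.7, -0.5, 0.3]
finger_gap: 0.015
```

```bash
python3 - <<'E'
from h import *
s=st(); rows((.442,-.0905,.105),84.4,-1); rows((.5887,.0174,.1),99.3,-1,start=((.442,-.0905,.105),84.4))
E
```

```text
t 25.25 grasp [ 0.4423 -0.0904  0.045 ] true [ 0.4423 -0.0906  0.045 ] psi 84.24 F [-0.7 -0.5  0.3] gap 0.015 q [-0.38  0.25 -0.59  0.73 -0.   -0.28]
[[0,0,0,0,0,-.75,-1],[0,0,0,0,0,-.75,-1],[0,0,0,0,0,-.75,-1],[0,0,0,0,0,-.75,-1]]
[[0,0,-.19,.61,.68,.02,-1],[0,0,-.19,.59,.69,.02,-1],[0,0,-.19,.57,.71,.02,-1],[0,0,-.19,.55,.72,.02,-1],[0,0,-.19,.53,.74,.02,-1]]
[[0,0,-.19,.52,.75,.02,-1],[0,0,-.19,.5,.76,.02,-1],[0,0,-.19,.48,.78,.02,-1],[0,0,-.19,.46,.79,.02,-1],[0,0,-.19,.43,.8,.03,-1]]
```

Call:
{"op": "play_rows", "data": {"increments": [[[0, 0, 0, 0, 0, -0.4, -1], [0, 0, 0, 0, 0, -0.9, -1], [0, 0, 0, 0, 0, -0.9, -1], [0, 0, 0, 0, 0, -0.7, -1]]]}}

```text
time: 25.65
eef_pos: [0.4401, -0.0894, 0.2574]
tcp_rot: [0.742, 0.671, -0.002, -0.004]
contact_force: [-0.3, -0.2, -2.8]
finger_gap: 0.0148
```

Call:
{"op": "play_rows", "data": {"increments": [[[0, 0, -0.2, 0.3, 0.35, 0, -1], [0, 0, -0.2, 0.6, 0.7, 0.02, -1], [0, 0, -0.2, 0.58, 0.71, 0.02, -1], [0, 0, -0.2, 0.56, 0.72, 0.02, -1], [0, 0, -0.2, 0.54, 0.74, 0.02, -1]]]}}

```text
time: 26.15
eef_pos: [0.5086, -0.0381, 0.2554]
tcp_rot: [0.691, 0.723, -0.001, -0.003]
contact_force: [0.3, -0.1, -2.1]
finger_gap: 0.0153
```

Call:
{"op": "play_rows", "data": {"increments": [[[0, 0, -0.2, 0.52, 0.75, 0.02, -1], [0, 0, -0.2, 0.5, 0.76, 0.02, -1], [0, 0, -0.2, 0.48, 0.78, 0.02, -1], [0, 0, -0.2, 0.45, 0.78, 0.02, -1], [0, 0, 0, 0.2, 0.4, 0.03, -1]]]}}

```text
time: 26.65
eef_pos: [0.5772, 0.0174, 0.2473]
tcp_rot: [0.644, 0.765, -0.002, -0.006]
contact_force: [-0.7, 0.3, -2.5]
finger_gap: 0.015
```

```bash
python3 - <<'E'
from h import *
s=st(); rows((.5887,.0174,.081),99.4,-1,n=3)
E
```

```text
t 26.65 grasp [0.5772 0.0174 0.0923] true [0.5754 0.0182 0.0923] psi 99.81 F [-0.7  0.3 -2.5] gap 0.015 q [-0.11  0.42 -0.2   0.96  0.   -0.28]
[[-.03,-.02,.02,-.03,.19,.19,-1],[-.03,-.02,.02,-.03,.19,.19,-1],[-.03,-.02,.02,-.03,.19,.19,-1]]
```

Call:
{"op": "play_rows", "data": {"increments": [[[-0.03, -0.02, 0.02, -0.03, 0.2, 0.2, -1], [-0.03, -0.02, 0.02, -0.03, 0.2, 0.19, -1], [-0.03, -0.02, 0.02, -0.03, 0.17, 0.15, -1], [0, 0, 0, 0, 0, 0, -1]]]}}

```text
time: 27.05
eef_pos: [0.5889, 0.0182, 0.2329]
tcp_rot: [0.647, 0.762, -0.001, 0.0]
contact_force: [-0.3, 0.9, -1.9]
finger_gap: 0.0153
```

```bash
python3 - <<'E'
from h import *
s=st(); rows((.5887,.0174,.081),99.4,-1)
c,d=pair('d4.png',(.5887,.0174,.03),36)
E
```

```text
t 27.05 grasp [0.5889 0.0182 0.0779] true [0.5888 0.0179 0.0779] psi 99.32 F [-0.3  0.9 -1.9] gap 0.0153 q [-0.1   0.44 -0.2   0.93 -0.   -0.27]
[[-.01,.01,-.01,-.04,-.02,-.15,-1]]
```

View pics/d4.png

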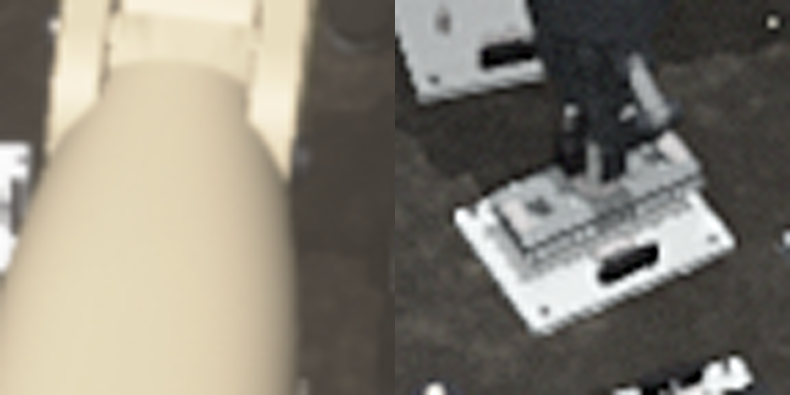

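Carrier 4 sits aligned over dock 4 in the side crop. Lowering.

Call:
{"op": "play_rows", "data": {"increments": [[[0, 0, 0, -0.03, 0, 0.2, -1], [0, 0, 0, 0, 0, 0.15, -1], [0, 0, 0, 0, 0, 0.15, -1], [0, 0, 0, 0, 0, 0.12, -1], [0, 0, 0, 0, 0, 0.1, -1]]]}}

```text
time: 27.65
eef_pos: [0.5887, 0.0166, 0.22]
tcp_rot: [0.648, 0.762, -0.0, 0.001]
contact_force: [-1.4, 0.1, 5.9]
finger_gap: 0.0153
```

```bash
python3 - <<'E'
from h import *
s=st(); print(s['ft_torque'])
E
```

```text
t 27.65 grasp [0.5887 0.0166 0.065 ] true [0.5889 0.0162 0.065 ] psi 99.24 F [-1.4  0.1  5.9] gap 0.0153 q [-0.11  0.46 -0.22  0.9  -0.   -0.27]
[0.01626207 0.2449871  0.0217511 ]
```

Entered (z = 0.065 as expected). Press.

Call:
{"op": "play_rows", "data": {"increments": [[[0, 0, 0, 0, 0, 0.15, -1], [0, 0, 0, 0, 0, 0.2, -1]]]}}

```text
time: 27.85
eef_pos: [0.5892, 0.0166, 0.2141]
tcp_rot: [0.648, 0.762, 0.001, 0.002]
contact_force: [-0.3, -0.0, -0.7]
finger_gap: 0.015
```

Call:
{"op": "play_rows", "data": {"increments": [[[0, 0, 0, 0, 0, 0.2, -1], [0, 0, 0, 0, 0, 0.1, -1]]]}}

```text
time: 28.05
eef_pos: [0.5893, 0.0166, 0.2096]
tcp_rot: [0.648, 0.762, 0.001, 0.003]
contact_force: [-9.3, -0.2, 32.9]
finger_gap: 0.0152
```

```bash
python3 - <<'E'
from h import *
s=st(); print(s['ft_torque'])
E
```

```text
t 28.05 grasp [0.5893 0.0166 0.0546] true [0.5901 0.0163 0.0546] psi 99.25 F [-9.3 -0.2 32.9] gap 0.0152 q [-0.11  0.47 -0.23  0.87 -0.   -0.27]
[ 0.44044141  2.40983048 -0.05319234]
```

Home (0.0546). Turn clockwise 75°.

Call:
{"op": "play_rows", "data": {"increments": [[[0, 0, 0.9, 0, 0, 0, -1], [0, 0, 0.9, 0, 0, 0, -1], [0, 0, 0.9, 0, 0, 0, -1], [0, 0, 0.9, 0, 0, 0, -1], [0, 0, 0.9, 0, 0, 0, -1]]]}}

```text
time: 28.55
eef_pos: [0.5891, 0.0167, 0.21]
tcp_rot: [0.857, 0.514, 0.002, 0.003]
contact_force: [-0.9, 0.3, 2.9]
finger_gap: 0.0148
```

Call:
{"op": "play_rows", "data": {"increments": [[[0, 0, 0.9, 0, 0, 0, -1], [0, 0, 0.9, 0, 0, 0, -1], [0, 0, 0.9, 0, 0, 0, -1], [0, 0, 0.9, 0, 0, 0, -1], [0, 0, 0.9, 0, 0, 0, -1]]]}}

```text
time: 29.05
eef_pos: [0.5891, 0.0166, 0.2099]
tcp_rot: [0.977, 0.211, 0.003, 0.002]
contact_force: [-1.2, -0.4, 3.3]
finger_gap: 0.0153
```

```bash
python3 - <<'E'
from h import *
s=st(); print(s['ft_torque'])
E
```

```text
t 29.05 grasp [0.5891 0.0166 0.0549] true [0.5901 0.0162 0.0549] psi 24.39 F [-1.2 -0.4  3.3] gap 0.0153 q [-0.11  0.46 -0.23  0.87 -0.    1.04]
[0.14265792 0.1828173  0.01850839]
```

Call:
{"op": "play_rows", "data": {"increments": [[[0, 0, 0, 0, 0, 0, 1], [0, 0, 0, 0, 0, 0, 1], [0, 0, 0, 0, 0, 0, 1], [0, 0, 0, 0, 0, 0, 1], [0, 0, 0, 0, 0, -0.5, 1]]]}}

```text
time: 29.55
eef_pos: [0.5885, 0.0166, 0.2182]
tcp_rot: [0.977, 0.215, 0.001, 0.002]
contact_force: [-1.0, -0.2, 0.0]
finger_gap: 0.0844
```

Call:
{"op": "play_rows", "data": {"increments": [[[0, 0, 0, 0, 0, -1, 1], [0, 0, 0, 0, 0, -1, 1], [0, 0, 0, 0, 0, -0.8, 1], [0, 0, 0, 0, 0, -0.5, 1]]]}}

```text
time: 29.95
eef_pos: [0.5881, 0.0169, 0.2882]
tcp_rot: [0.976, 0.216, 0.001, 0.002]
contact_force: [-0.2, 0.3, -0.3]
finger_gap: 0.0852
```

```bash
python3 - <<'E'
from h import *
s=st(); c=cap('top');d=cap('side')
for k,n in((c,'t'),(d,'s')):
  for i,p in{1:(.4285,.2015,11),3:(.444,.072,13)}.items(): print(n,i,fit(k,CAR[i],.046,.010 if n=='t' else .004,p,lo=100))
rows((.446,.0722,.1),13,1)
E
```

```text
t 29.95 grasp [0.5881 0.0169 0.1332] true [0.5885 0.0164 0.1332] psi 24.94 F [-0.2  0.3 -0.3] gap 0.0852 q [-0.11  0.39 -0.13  1.04 -0.    1.03]
t 1 (array([ 0.4273,  0.1979, 12.2966]), np.float64(0.599))
t 3 (array([0.4139, 0.1105, 0.4262]), np.float64(0.77))
s 1 (array([ 0.4268,  0.2017, 10.1909]), np.float64(0.333))
s 3 (array([ 0.4429,  0.0718, 12.2193]), np.float64(0.234))
[[0,0,.19,-.66,-.69,.2,1],[0,0,.19,-.68,-.67,.2,1],[0,0,.19,-.7,-.65,.21,1],[0,0,.19,-.71,-.64,.21,1],[0,0,.19,-.73,-.62,.21,1]]
[[0,0,.19,-.75,-.6,.21,1],[0,0,.19,-.76,-.58,.21,1],[0,0,.19,-.78,-.56,.21,1]]
```

Call:
{"op": "play_rows", "data": {"increments": [[[0, 0, 0.2, -0.4, -0.4, 0.2, 1], [0, 0, 0.2, -0.7, -0.7, 0.2, 1], [0, 0, 0.2, -0.72, -0.67, 0.2, 1], [0, 0, 0.2, -0.73, -0.65, 0.2, 1], [0, 0, 0.2, -0.75, -0.63, 0.2, 1]]]}}

```text
time: 30.55
eef_pos: [0.5037, 0.0494, 0.2649]
tcp_rot: [0.99, 0.144, 0.002, 0.002]
contact_force: [0.1, 0.8, -0.2]
finger_gap: 0.0851
```

Call:
{"op": "play_rows", "data": {"increments": [[[0, 0, 0.2, -0.76, -0.6, 0.2, 1], [0, 0, 0.2, -0.78, -0.58, 0.2, 1], [0, 0, 0.1, -0.7, -0.5, 0.2, 1], [0, 0, 0, -0.3, -0.2, 0, 1], [0, 0, 0, 0, 0, 0, 1]]]}}

```text
time: 31.05
eef_pos: [0.4382, 0.0744, 0.2481]
tcp_rot: [0.994, 0.109, -0.002, 0.001]
contact_force: [-0.4, -0.1, -0.1]
finger_gap: 0.0855
```

```bash
python3 - <<'E'
from h import *
s=st(); rows((.446,.0722,.0455),13,1,n=4)
E
```

```text
t 31.05 grasp [0.4382 0.0744 0.0931] true [0.4376 0.0739 0.0931] psi 12.53 F [-0.4 -0.1 -0.1] gap 0.0855 q [-0.01  0.18 -0.54  0.86 -0.    1.34]
[[0,.01,-.01,.09,.05,.6,1],[0,.01,-.01,.09,.05,.6,1],[0,.01,-.01,.09,.05,.6,1],[0,.01,-.01,.09,.05,.6,1]]
```

Call:
{"op": "play_rows", "data": {"increments": [[[0, 0.01, -0.01, 0.1, 0.05, 0.6, 1], [0, 0.01, -0.01, 0.1, 0.05, 0.6, 1], [0, 0.01, -0.01, 0.1, 0.05, 0.6, 1], [0, 0.01, -0.01, 0.1, 0.03, 0.55, 1], [0, 0, 0, 0, 0, 0, 0]]]}}

```text
time: 31.55
eef_pos: [0.452, 0.0713, 0.2009]
tcp_rot: [0.994, 0.113, 0.005, 0.002]
contact_force: [0.2, 0.5, -0.0]
finger_gap: 0.0732
```

Call:
{"op": "play_rows", "data": {"increments": [[[0, 0, 0, 0, 0, 0.01, -1], [0, 0, 0, 0, 0, 0.01, -1], [0, 0, 0, 0, 0, 0.01, -1], [0, 0, 0, 0, 0, 0.01, -1], [0, 0, 0, 0, 0, 0.01, -1]]]}}

```text
time: 32.05
eef_pos: [0.4526, 0.0708, 0.2012]
tcp_rot: [0.994, 0.112, 0.004, 0.002]
contact_force: [-1.4, -0.2, 0.2]
finger_gap: 0.0433
```

```bash
python3 - <<'E'
from h import *
s=st(); rows((.446,.0722,.0455),13,1)
E
```

```text
t 32.05 grasp [0.4526 0.0708 0.0462] true [0.4539 0.0703 0.0462] psi 12.92 F [-1.4 -0.2  0.2] gap 0.0433 q [-0.02  0.26 -0.58  0.73 -0.    1.33]
[[.04,-.05,-.01,-.31,-.14,.03,1]]
```

Call:
{"op": "play_rows", "data": {"increments": [[[0, 0, 0, 0, 0, 0, 1], [0, 0, 0, 0, 0, 0, 1], [0, 0, 0, 0, 0, 0, 1], [0, 0, -0.5, 0, 0, 0, 1], [0, 0, -1, 0, 0, 0.01, 1]]]}}

```text
time: 32.55
eef_pos: [0.4541, 0.0708, 0.2021]
tcp_rot: [0.976, 0.219, 0.006, 0.003]
contact_force: [0.1, -0.5, -1.1]
finger_gap: 0.0851
```

Call:
{"op": "play_rows", "data": {"increments": [[[0, 0, -1, 0, 0, 0.01, 1], [0, 0, -1, 0, 0, 0.01, 1], [0, 0, -1, 0, 0, 0.01, 1], [0, 0, -1, 0, 0, 0.01, 1], [0, 0, -1, 0, 0, 0.01, 1]]]}}

```text
time: 33.05
eef_pos: [0.4552, 0.0709, 0.2018]
tcp_rot: [0.834, 0.552, 0.006, 0.006]
contact_force: [0.6, -0.1, -0.2]
finger_gap: 0.0856
```

Call:
{"op": "play_rows", "data": {"increments": [[[0, 0, -1, 0, 0, 0.01, 1], [0, 0, -1, 0, 0, 0.01, 1], [0, 0, -1, 0, 0, 0.01, 1], [0, 0, -0.9, 0, 0, 0.01, 1], [0, 0, -0.3, 0, 0, 0, 1]]]}}

```text
time: 33.55
eef_pos: [0.4563, 0.0709, 0.2017]
tcp_rot: [0.628, 0.778, 0.005, 0.008]
contact_force: [0.6, 0.2, -0.0]
finger_gap: 0.0853
```

```bash
python3 - <<'E'
from h import *
s=st(); rows((.4531,.0738,.0455),102.9,1)
E
```

```text
t 33.55 grasp [0.4563 0.0709 0.0467] true [0.4593 0.0705 0.0467] psi 102.15 F [ 0.6  0.2 -0. ] gap 0.0853 q [-0.02  0.26 -0.57  0.72 -0.   -0.23]
[[.13,.05,-.09,.17,-.13,.06,1]]
```

Call:
{"op": "play_rows", "data": {"increments": [[[0.13, 0.05, -0.09, 0.17, -0.13, 0.06, 1], [0, 0, 0, 0, 0, 0, 0]]]}}

```text
time: 33.75
eef_pos: [0.453, 0.0739, 0.2006]
tcp_rot: [0.623, 0.782, -0.0, -0.0]
contact_force: [-0.8, 0.1, -0.2]
finger_gap: 0.0729
```

```bash
python3 - <<'E'
from h import *
s=st(); rows((.4531,.0738,.0455),102.9,1)
E
```

```text
t 33.75 grasp [0.453  0.0739 0.0456] true [0.4529 0.0739 0.0456] psi 102.87 F [-0.8  0.1 -0.2] gap 0.0729 q [-0.01  0.26 -0.57  0.74  0.   -0.24]
[[0,0,0,-.01,0,0,1]]
```

Call:
{"op": "play_rows", "data": {"increments": [[[0, 0, 0, 0, 0, 0, -1], [0, 0, 0, 0, 0, 0.01, -1], [0, 0, 0, 0, 0, 0.01, -1], [0, 0, 0, 0, 0, 0.01, -1], [0, 0, 0, 0, 0, 0.01, -1]]]}}

```text
time: 34.25
eef_pos: [0.4533, 0.074, 0.2]
tcp_rot: [0.624, 0.781, -0.0, -0.0]
contact_force: [-2.0, -0.2, 3.9]
finger_gap: 0.0155
```

Call:
{"op": "play_rows", "data": {"increments": [[[0, 0, 0, 0, 0, 0.01, -1], [0, 0, 0, 0, 0, 0.01, -1], [0, 0, 0, 0, 0, 0, -1]]]}}

```text
time: 34.55
eef_pos: [0.4532, 0.074, 0.2]
tcp_rot: [0.624, 0.781, 0.0, -0.0]
contact_force: [-0.2, -0.7, 1.3]
finger_gap: 0.0151
```

```bash
python3 - <<'E'
from h import *
s=st()
E
```

```text
t 34.55 grasp [0.4532 0.074  0.045 ] true [0.4532 0.074  0.045 ] psi 102.75 F [-0.2 -0.7  1.3] gap 0.0151 q [-0.01  0.27 -0.57  0.74  0.   -0.24]
```

Call:
{"op": "play_rows", "data": {"increments": [[[0, 0, 0, 0, 0, -0.4, -1], [0, 0, 0, 0, 0, -0.9, -1], [0, 0, 0, 0, 0, -1, -1], [0, 0, 0, 0, 0, -1, -1], [0, 0, 0, 0, 0, -0.6, -1]]]}}

```text
time: 35.05
eef_pos: [0.4509, 0.074, 0.2778]
tcp_rot: [0.624, 0.781, -0.003, -0.004]
contact_force: [-0.5, -0.5, -3.4]
finger_gap: 0.0151
```

```bash
python3 - <<'E'
from h import *
s=st(); rows((.5886,-.1546,.105),85.5,-1)
E
```

```text
t 35.05 grasp [0.4509 0.074  0.1228] true [0.4494 0.074  0.1228] psi 102.74 F [-0.5 -0.5 -3.4] gap 0.0151 q [-0.01  0.17 -0.46  0.94  0.   -0.24]
[[0,0,.15,-.9,.3,.06,-1],[0,0,.15,-.9,.32,.06,-1],[0,0,.15,-.89,.34,.06,-1],[0,0,.15,-.88,.36,.06,-1],[0,0,.15,-.88,.38,.06,-1]]
[[0,0,.15,-.87,.4,.06,-1],[0,0,.15,-.86,.41,.06,-1],[0,0,.15,-.85,.43,.06,-1],[0,0,.15,-.84,.45,.06,-1],[0,0,.15,-.83,.47,.06,-1]]
[[0,0,.15,-.82,.49,.06,-1],[0,0,.15,-.81,.5,.06,-1],[0,0,.15,-.8,.52,.06,-1],[0,0,.15,-.79,.54,.06,-1]]
```

Call:
{"op": "play_rows", "data": {"increments": [[[0, 0, 0.15, -0.5, 0.15, 0, -1], [0, 0, 0.15, -0.92, 0.32, 0, -1], [0, 0, 0.15, -0.9, 0.34, 0, -1], [0, 0, 0.15, -0.9, 0.36, 0, -1], [0, 0, 0.15, -0.9, 0.38, 0, -1]]]}}

```text
time: 35.55
eef_pos: [0.4966, -0.0045, 0.2767]
tcp_rot: [0.666, 0.746, -0.003, -0.004]
contact_force: [0.4, 0.3, -2.9]
finger_gap: 0.0152
```

Call:
{"op": "play_rows", "data": {"increments": [[[0, 0, 0.15, -0.88, 0.4, 0, -1], [0, 0, 0.15, -0.88, 0.42, 0, -1], [0, 0, 0.15, -0.87, 0.44, 0.05, -1], [0, 0, 0.15, -0.86, 0.46, 0.1, -1], [0, 0, 0.15, -0.85, 0.47, 0.1, -1]]]}}

```text
time: 36.05
eef_pos: [0.548, -0.0954, 0.2663]
tcp_rot: [0.708, 0.707, -0.005, -0.006]
contact_force: [0.9, -0.2, -3.4]
finger_gap: 0.015
```

Call:
{"op": "play_rows", "data": {"increments": [[[0, 0, 0.15, -0.84, 0.49, 0.1, -1], [0, 0, 0.15, -0.83, 0.5, 0.1, -1], [0, 0, 0.15, -0.8, 0.52, 0.1, -1], [0, 0, 0.15, -0.6, 0.4, 0.1, -1], [0, 0, 0, -0.1, 0.1, 0.1, -1]]]}}

```text
time: 36.55
eef_pos: [0.5894, -0.1688, 0.2523]
tcp_rot: [0.74, 0.672, -0.006, -0.006]
contact_force: [1.0, -0.3, -2.4]
finger_gap: 0.0148
```

```bash
python3 - <<'E'
from h import *
s=st(); rows((.5886,-.1546,.081),85.5,-1,n=4)
E
```

```text
t 36.55 grasp [ 0.5894 -0.1688  0.0973] true [ 0.5868 -0.1687  0.0973] psi 84.47 F [ 1.  -0.3 -2.4] gap 0.0148 q [-0.41  0.48 -0.09  1.02 -0.01 -0.31]
[[-.03,0,-.03,.18,-.02,.2,-1],[-.03,0,-.03,.18,-.02,.2,-1],[-.03,0,-.03,.18,-.02,.2,-1],[-.03,0,-.03,.18,-.02,.2,-1]]
```

Call:
{"op": "play_rows", "data": {"increments": [[[-0.03, 0, -0.03, 0.18, -0.02, 0.2, -1], [-0.03, 0, -0.03, 0.18, -0.02, 0.2, -1], [-0.03, 0, -0.03, 0.18, -0.02, 0.2, -1], [-0.03, 0, -0.03, 0.15, -0.02, 0.15, -1], [0, 0, 0, 0, 0, 0, -1]]]}}

```text
time: 37.05
eef_pos: [0.5874, -0.1515, 0.2346]
tcp_rot: [0.733, 0.68, -0.001, -0.002]
contact_force: [-0.4, -0.1, -3.9]
finger_gap: 0.0151
```

```bash
python3 - <<'E'
from h import *
s=st(); rows((.5886,-.1546,.079),85.5,-1)
c,d=pair('d3.png',(.5887,-.1546,.03),36)
E
```

```text
t 37.05 grasp [ 0.5874 -0.1515  0.0796] true [ 0.5869 -0.1513  0.0796] psi 85.65 F [-0.4 -0.1 -3.9] gap 0.0151 q [-0.38  0.47 -0.15  0.95  0.   -0.31]
[[-.02,-.01,.02,-.15,.07,.03,-1]]
```

View pics/d3.png

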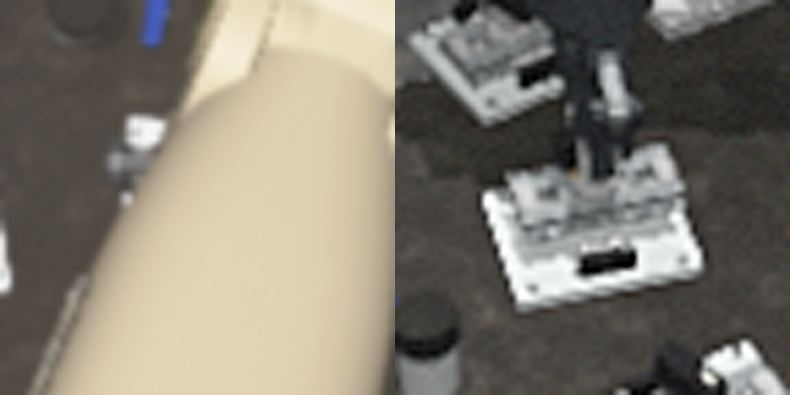

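Side crop: carrier 3 is aligned over dock 3. I'll correct by 3 mm and lower.

Call:
{"op": "play_rows", "data": {"increments": [[[-0.02, 0, 0, -0.14, 0.07, 0.03, -1], [0, 0, 0, 0, 0, 0, -1]]]}}

```text
time: 37.35
eef_pos: [0.5892, -0.155, 0.2352]
tcp_rot: [0.733, 0.68, 0.001, 0.001]
contact_force: [0.5, 0.1, -2.3]
finger_gap: 0.0154
```

```bash
python3 - <<'E'
from h import *
s=st()
E
```

```text
t 37.35 grasp [ 0.5892 -0.155   0.0802] true [ 0.5896 -0.155   0.0802] psi 85.65 F [ 0.5  0.1 -2.3] gap 0.0154 q [-0.39  0.48 -0.14  0.95  0.   -0.31]
```

Call:
{"op": "play_rows", "data": {"increments": [[[0, 0, 0, 0, 0, 0.2, -1], [0, 0, 0, 0, 0, 0.15, -1], [0, 0, 0, 0, 0, 0.12, -1], [0, 0, 0, 0, 0, 0.12, -1], [0, 0, 0, 0, 0, 0.1, -1]]]}}

```text
time: 37.85
eef_pos: [0.5896, -0.1558, 0.2209]
tcp_rot: [0.734, 0.679, 0.001, 0.001]
contact_force: [-0.8, 2.1, 7.0]
finger_gap: 0.015
```

```bash
python3 - <<'E'
from h import *
s=st(); print(s['ft_torque'])
E
```

```text
t 37.85 grasp [ 0.5896 -0.1558  0.0659] true [ 0.5901 -0.1558  0.0659] psi 85.59 F [-0.8  2.1  7. ] gap 0.015 q [-0.39  0.49 -0.16  0.92  0.   -0.31]
[ 0.26999921  0.24255439 -0.02485204]
```

Call:
{"op": "play_rows", "data": {"increments": [[[0, 0, 0, 0, 0, 0.15, -1], [0, 0, 0, 0, 0, 0.2, -1]]]}}

```text
time: 38.05
eef_pos: [0.5897, -0.1558, 0.2154]
tcp_rot: [0.734, 0.679, 0.001, 0.002]
contact_force: [-3.2, 0.9, 1.7]
finger_gap: 0.0151
```

Call:
{"op": "play_rows", "data": {"increments": [[[0, 0, 0, 0, 0, 0.2, -1], [0, 0, 0, 0, 0, 0.1, -1]]]}}

```text
time: 38.25
eef_pos: [0.5896, -0.1557, 0.2099]
tcp_rot: [0.734, 0.679, 0.001, 0.002]
contact_force: [-5.6, 1.2, 19.7]
finger_gap: 0.0149
```

```bash
python3 - <<'E'
from h import *
s=st(); print(s['ft_torque'])
E
```

```text
t 38.25 grasp [ 0.5896 -0.1557  0.0549] true [ 0.5903 -0.1558  0.0549] psi 85.59 F [-5.6  1.2 19.7] gap 0.0149 q [-0.39  0.5  -0.17  0.89  0.   -0.31]
[0.67071703 1.47654655 0.04112447]
```

Home at 0.0549. Lock, release and lift.

Call:
{"op": "play_rows", "data": {"increments": [[[0, 0, 0.9, 0, 0, 0, -1], [0, 0, 0.9, 0, 0, 0, -1], [0, 0, 0.9, 0, 0, 0, -1], [0, 0, 0.9, 0, 0, 0, -1], [0, 0, 0.9, 0, 0, 0, -1]]]}}

```text
time: 38.75
eef_pos: [0.5895, -0.1557, 0.21]
tcp_rot: [0.913, 0.409, 0.002, 0.002]
contact_force: [-1.6, -0.1, 2.5]
finger_gap: 0.0152
```

Call:
{"op": "play_rows", "data": {"increments": [[[0, 0, 0.9, 0, 0, 0, -1], [0, 0, 0.9, 0, 0, 0, -1], [0, 0, 0.9, 0, 0, 0, -1], [0, 0, 0.9, 0, 0, 0, -1], [0, 0, 0.9, 0, 0, 0, -1]]]}}

```text
time: 39.25
eef_pos: [0.5896, -0.1558, 0.21]
tcp_rot: [0.996, 0.093, 0.003, 0.001]
contact_force: [-2.6, 1.1, 1.4]
finger_gap: 0.0157
```

```bash
python3 - <<'E'
from h import *
s=st(); print(s['ft_torque'])
E
```

```text
t 39.25 grasp [ 0.5896 -0.1558  0.055 ] true [ 0.5904 -0.1561  0.055 ] psi 10.72 F [-2.6  1.1  1.4] gap 0.0157 q [-0.39  0.5  -0.17  0.89  0.    0.99]
[0.17203136 0.35781654 0.03381713]
```

Call:
{"op": "play_rows", "data": {"increments": [[[0, 0, 0, 0, 0, 0, 1], [0, 0, 0, 0, 0, 0, 1], [0, 0, 0, 0, 0, 0, 1], [0, 0, 0, 0, 0, 0, 1], [0, 0, 0, 0, 0, -0.5, 1]]]}}

```text
time: 39.75
eef_pos: [0.5901, -0.1561, 0.2192]
tcp_rot: [0.995, 0.097, 0.003, 0.001]
contact_force: [-0.5, -0.3, 0.5]
finger_gap: 0.0848
```

Call:
{"op": "play_rows", "data": {"increments": [[[0, 0, 0, 0, 0, -1, 1], [0, 0, 0, 0, 0, -1, 1], [0, 0, 0, 0, 0, -1, 1], [0, 0, 0, 0, 0, -0.5, 1]]]}}

```text
time: 40.15
eef_pos: [0.5896, -0.1559, 0.2934]
tcp_rot: [0.995, 0.098, 0.003, 0.001]
contact_force: [-0.2, 0.3, -0.4]
finger_gap: 0.0855
```

```bash
python3 - <<'E'
from h import *
s=st(); c=cap('top')
for p in((.4285,.2015,11),(.439,.2144,11)): print(fit(c,CAR[1],.046,.010,p,lo=100), fit(c,CAR[1],.046,.014,p,lo=110,close=4))
cv2.imwrite('pics/t3.png',cv2.resize(c['pixels'][170:270,220:460,::-1],None,fx=3.3,fy=3.3,interpolation=cv2.INTER_CUBIC))
E
```

```text
t 40.15 grasp [ 0.5896 -0.1559  0.1384] true [ 0.5905 -0.1561  0.1384] psi 11.27 F [-0.2  0.3 -0.4] gap 0.0855 q [-0.39  0.43 -0.06  1.07  0.    0.98]
(array([ 0.4286,  0.2018, 12.0123]), np.float64(0.075)) (array([ 0.4283,  0.2009, 12.5487]), np.float64(0.283))
(array([ 0.4286,  0.2016, 11.4495]), np.float64(0.074)) (array([ 0.428 ,  0.2009, 12.8977]), np.float64(0.282))
```

View pics/t3.png

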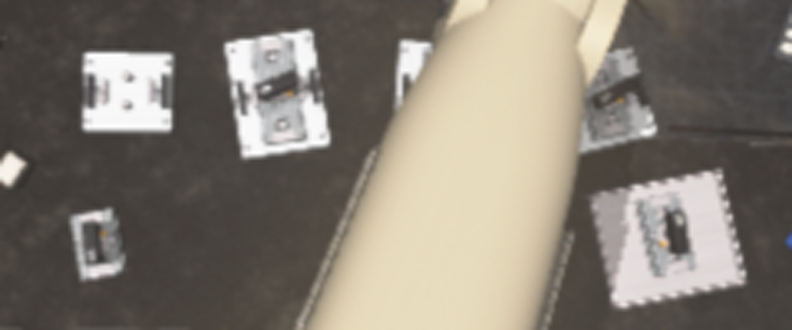

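Top view: carrier 4 locked on dock 4, carrier 2 on dock 2, finished carrier standing in the tray; carrier 1 has been knocked to about (97,243) in the crop, i.e. (0.431, 0.202). Going there.

```bash
python3 - <<'E'
from h import *
rows((.431,.2021,.11),12,1)
E
```

```text
[[0,0,0,-.22,-.96,.07,1],[0,0,0,-.21,-.96,.07,1],[0,0,0,-.21,-.96,.07,1],[0,0,0,-.21,-.96,.07,1],[0,0,0,-.21,-.96,.07,1]]
[[0,0,0,-.21,-.96,.07,1],[0,0,0,-.21,-.96,.07,1],[0,0,0,-.21,-.96,.07,1],[0,0,0,-.21,-.96,.07,1],[0,0,0,-.21,-.96,.07,1]]
[[0,0,0,-.21,-.96,.07,1],[0,0,0,-.21,-.96,.07,1],[0,0,0,-.21,-.96,.07,1],[0,0,0,-.21,-.96,.07,1],[0,0,0,-.21,-.96,.07,1]]
[[0,0,0,-.21,-.96,.07,1],[0,0,0,-.21,-.96,.07,1],[0,0,0,-.2,-.96,.07,1],[0,0,0,-.2,-.96,.07,1],[0,0,0,-.2,-.96,.07,1]]
```

Call:
{"op": "play_rows", "data": {"increments": [[[0, 0, 0, -0.1, -0.5, 0, 1], [0, 0, 0, -0.22, -1, 0, 1], [0, 0, 0, -0.22, -1, 0, 1], [0, 0, 0, -0.22, -1, 0, 1], [0, 0, 0, -0.22, -1, 0, 1]]]}}

```text
time: 40.7
eef_pos: [0.5508, -0.069, 0.2912]
tcp_rot: [0.995, 0.097, 0.003, 0.001]
contact_force: [-0.4, -0.1, -0.4]
finger_gap: 0.0858
```

Call:
{"op": "play_rows", "data": {"increments": [[[0, 0, 0, -0.22, -1, 0, 1], [0, 0, 0, -0.22, -1, 0, 1], [0, 0, 0, -0.22, -1, 0, 1], [0, 0, 0, -0.22, -1, 0, 1], [0, 0, 0, -0.22, -1, 0, 1]]]}}

```text
time: 41.2
eef_pos: [0.5032, 0.0317, 0.2854]
tcp_rot: [0.995, 0.098, -0.002, -0.001]
contact_force: [0.1, 0.7, 0.1]
finger_gap: 0.0854
```

Call:
{"op": "play_rows", "data": {"increments": [[[0, 0, 0, -0.22, -1, 0, 1], [0, 0, 0, -0.22, -1, 0, 1], [0, 0, 0, -0.22, -1, 0, 1], [0, 0, 0, -0.22, -1, 0.1, 1], [0, 0, 0, -0.22, -1, 0.1, 1]]]}}

```text
time: 41.7
eef_pos: [0.4547, 0.1313, 0.277]
tcp_rot: [0.995, 0.099, -0.007, -0.002]
contact_force: [0.5, -0.5, -0.3]
finger_gap: 0.0851
```

Call:
{"op": "play_rows", "data": {"increments": [[[0, 0, 0, -0.22, -1, 0.2, 1], [0, 0, 0, -0.22, -0.8, 0.2, 1], [0, 0, 0, -0.2, -0.7, 0.2, 1], [0, 0, 0, -0.1, -0.4, 0.2, 1], [0, 0, 0, 0, 0, 0, 1]]]}}

```text
time: 42.2
eef_pos: [0.4206, 0.1901, 0.2564]
tcp_rot: [0.995, 0.102, -0.011, -0.002]
contact_force: [-0.1, -0.0, -0.2]
finger_gap: 0.0857
```

```bash
python3 - <<'E'
from h import *
st(); rows((.431,.2021,.0455),12,1,n=4); c=cap('top'); print(fit(c,CAR[1],.046,.010,(.4286,.2017,12),lo=100))
E
```

```text
t 42.2 grasp [0.4206 0.1901 0.1014] true [0.4171 0.1903 0.1014] psi 11.74 F [-0.1 -0.  -0.2] gap 0.0857 q [ 0.25  0.21 -0.48  0.91  0.01  1.61]
[[-.01,.04,-.01,.17,-.12,.7,1],[-.01,.04,-.01,.17,-.12,.7,1],[-.01,.04,-.01,.17,-.12,.7,1],[-.01,.04,-.01,.16,-.12,.7,1]]
(array([0.4206, 0.2285, 0.3034]), np.float64(0.625))
```

Call:
{"op": "play_rows", "data": {"increments": [[[0, 0.17, 0, 0.66, -0.5, 0.3, 1], [0, 0, 0, 0, 0, 0.5, 1], [0, 0, 0, 0, 0, 0.5, 1]]]}}

```text
time: 42.55
eef_pos: [0.4328, 0.2015, 0.2302]
tcp_rot: [0.995, 0.101, 0.002, -0.003]
contact_force: [0.0, -0.2, -0.3]
finger_gap: 0.0852
```

```bash
python3 - <<'E'
from h import *
st(); rows((.431,.2021,.0455),12,1,n=3)
E
```

```text
t 42.55 grasp [0.4328 0.2015 0.0752] true [0.4333 0.2023 0.0752] psi 11.64 F [ 0.  -0.2 -0.3] gap 0.0852 q [ 0.27  0.26 -0.49  0.82  0.    1.63]
[[-.01,-.01,-.02,-.03,-.01,.5,1],[-.01,-.01,-.02,-.03,-.01,.5,1],[-.01,-.01,-.02,-.03,-.02,.5,1]]
```

Call:
{"op": "play_rows", "data": {"increments": [[[-0.01, -0.01, -0.02, -0.03, -0.02, 0.5, 1], [-0.01, -0.01, -0.02, -0.03, -0.02, 0.5, 1], [-0.01, -0.01, 0, -0.03, -0.02, 0.45, 1], [0, 0, 0, 0, 0, 0, 0], [0, 0, 0, 0, 0, 0.01, -1]]]}}

```text
time: 43.05
eef_pos: [0.429, 0.2001, 0.1958]
tcp_rot: [0.995, 0.103, -0.004, 0.001]
contact_force: [0.5, -0.4, 0.3]
finger_gap: 0.059
```

Call:
{"op": "play_rows", "data": {"increments": [[[0, 0, 0, 0, 0, 0.01, -1], [0, 0, 0, 0, 0, 0.01, -1], [0, 0, 0, 0, 0, 0.01, -1], [0, 0, 0, 0, 0, 0.01, -1], [0, 0, 0, 0, 0, 0.01, -1]]]}}

```text
time: 43.55
eef_pos: [0.4295, 0.2002, 0.1963]
tcp_rot: [0.995, 0.103, -0.002, 0.001]
contact_force: [-1.7, -0.9, 2.1]
finger_gap: 0.0433
```

```bash
python3 - <<'E'
from h import *
st()
E
```

```text
t 43.55 grasp [0.4295 0.2002 0.0413] true [0.4288 0.2    0.0414] psi 11.85 F [-1.7 -0.9  2.1] gap 0.0433 q [ 0.27  0.3  -0.54  0.74 -0.    1.63]
```

Call:
{"op": "play_rows", "data": {"increments": [[[0, 0, 0, 0, 0, 0, 1], [0, 0, 0, 0, 0, 0, 1], [0, 0, 0, 0, 0, 0, 1], [0, 0, -0.5, 0, 0, 0.01, 1], [0, 0, -1, 0, 0, 0.01, 1]]]}}

```text
time: 44.05
eef_pos: [0.4302, 0.2005, 0.1962]
tcp_rot: [0.978, 0.209, -0.001, 0.0]
contact_force: [0.3, -0.2, 0.1]
finger_gap: 0.0856
```

Call:
{"op": "play_rows", "data": {"increments": [[[0, 0, -1, 0, 0, 0.01, 1], [0, 0, -1, 0, 0, 0.01, 1], [0, 0, -1, 0, 0, 0.01, 1], [0, 0, -1, 0, 0, 0.01, 1], [0, 0, -1, 0, 0, 0.01, 1]]]}}

```text
time: 44.55
eef_pos: [0.4309, 0.2007, 0.1953]
tcp_rot: [0.839, 0.544, -0.001, -0.0]
contact_force: [-0.7, 0.5, -0.2]
finger_gap: 0.0854
```

Call:
{"op": "play_rows", "data": {"increments": [[[0, 0, -1, 0, 0, 0.01, 1], [0, 0, -1, 0, 0, 0.01, 1], [0, 0, -1, 0, 0, 0.01, 1], [0, 0, -0.9, 0, 0, 0.01, 1], [0, 0, -0.3, 0, 0, 0, 1]]]}}

```text
time: 45.05
eef_pos: [0.4315, 0.2009, 0.1945]
tcp_rot: [0.636, 0.772, -0.0, -0.0]
contact_force: [0.4, -0.1, -1.3]
finger_gap: 0.0856
```

```bash
python3 - <<'E'
from h import *
s=st(); rows((.431,.2025,.0455),102,1)
E
```

```text
t 45.05 grasp [0.4315 0.2009 0.0395] true [0.4314 0.2009 0.0395] psi 101.06 F [ 0.4 -0.1 -1.3] gap 0.0856 q [ 0.27  0.3  -0.54  0.73  0.    0.07]
[[0,0,-.12,.08,-.01,-.3,1]]
```

```bash
python3 - <<'E'
from h import *
rows((.4284,.202,.0455),101.9,1)
E
```

```text
[[0,0,-.11,.08,-.14,-.3,1]]
```

Call:
{"op": "play_rows", "data": {"increments": [[[0, 0, -0.1, 0.08, -0.14, -0.3, 1], [0, 0, 0, 0, 0, 0, 0]]]}}

```text
time: 45.25
eef_pos: [0.4283, 0.202, 0.2008]
tcp_rot: [0.63, 0.776, -0.0, -0.0]
contact_force: [0.5, 0.7, 0.1]
finger_gap: 0.0735
```

Call:
{"op": "play_rows", "data": {"increments": [[[0, 0, 0, 0, 0, 0.01, -1], [0, 0, 0, 0, 0, 0.01, -1], [0, 0, 0, 0, 0, 0.01, -1], [0, 0, 0, 0, 0, 0.01, -1], [0, 0, 0, 0, 0, 0.01, -1]]]}}

```text
time: 45.75
eef_pos: [0.4286, 0.202, 0.2005]
tcp_rot: [0.631, 0.776, 0.0, 0.0]
contact_force: [-1.0, -0.3, 4.2]
finger_gap: 0.0149
```

Call:
{"op": "play_rows", "data": {"increments": [[[0, 0, 0, 0, 0, 0.01, -1], [0, 0, 0, 0, 0, 0.01, -1]]]}}

```text
time: 45.95
eef_pos: [0.4286, 0.202, 0.2005]
tcp_rot: [0.631, 0.776, 0.0, 0.0]
contact_force: [-1.2, -0.9, 5.1]
finger_gap: 0.0151
```

```bash
python3 - <<'E'
from h import *
st()
E
```

```text
t 45.95 grasp [0.4286 0.202  0.0455] true [0.4287 0.202  0.0455] psi 101.72 F [-1.2 -0.9  5.1] gap 0.0151 q [ 0.27  0.29 -0.53  0.75 -0.    0.07]
```

Call:
{"op": "play_rows", "data": {"increments": [[[0, 0, 0, 0, 0, -0.4, -1], [0, 0, 0, 0, 0, -0.9, -1], [0, 0, 0, 0, 0, -0.9, -1], [0, 0, 0, 0, 0, -0.7, -1]]]}}

```text
time: 46.35
eef_pos: [0.4264, 0.2015, 0.2574]
tcp_rot: [0.631, 0.776, -0.003, -0.002]
contact_force: [1.0, 0.1, -1.5]
finger_gap: 0.0151
```

```bash
python3 - <<'E'
from h import *
s=st(); rows((.590,.1735,.1),90.1,-1)
E
```

```text
t 46.35 grasp [0.4264 0.2015 0.1024] true [0.4252 0.2012 0.1024] psi 101.72 F [ 1.   0.1 -1.5] gap 0.0151 q [ 0.27  0.22 -0.46  0.9   0.    0.07]
[[-.01,0,.16,-.34,.86,.01,-1],[-.01,0,.16,-.32,.87,.01,-1],[-.01,0,.16,-.3,.87,.01,-1],[-.01,0,.16,-.28,.88,.01,-1],[-.01,0,.16,-.26,.89,.01,-1]]
[[-.01,0,.16,-.24,.89,.01,-1],[-.01,0,.16,-.22,.9,.01,-1],[-.01,0,.16,-.2,.9,.01,-1],[-.01,0,.16,-.18,.91,.01,-1]]
```

Call:
{"op": "play_rows", "data": {"increments": [[[0, 0, 0.15, -0.2, 0.5, 0, -1], [0, 0, 0.17, -0.32, 0.88, 0.01, -1], [0, 0, 0.17, -0.3, 0.88, 0.01, -1], [0, 0, 0.17, -0.28, 0.89, 0.01, -1], [0, 0, 0.17, -0.27, 0.9, 0.01, -1]]]}}

```text
time: 46.85
eef_pos: [0.5135, 0.1863, 0.2553]
tcp_rot: [0.677, 0.736, -0.003, -0.002]
contact_force: [-0.8, 0.3, -1.8]
finger_gap: 0.0148
```

Call:
{"op": "play_rows", "data": {"increments": [[[0, 0, 0.17, -0.24, 0.9, 0.01, -1], [0, 0, 0.17, -0.22, 0.9, 0.01, -1], [0, 0, 0.17, -0.2, 0.9, 0.01, -1], [0, 0, 0.1, -0.2, 0.8, 0.01, -1], [0, 0, 0, -0.1, 0.3, 0, -1]]]}}

```text
time: 47.35
eef_pos: [0.597, 0.1675, 0.2469]
tcp_rot: [0.712, 0.702, -0.005, -0.003]
contact_force: [-0.4, 0.1, -2.3]
finger_gap: 0.0148
```

```bash
python3 - <<'E'
from h import *
s=st(); rows((.5905,.173,.0815),90.1,-1,n=3)
E
```

```text
t 47.35 grasp [0.597  0.1675 0.0919] true [0.5951 0.1671 0.0919] psi 89.25 F [-0.4  0.1 -2.3] gap 0.0148 q [ 0.14  0.49 -0.08  1.01 -0.    0.16]
[[-.03,.01,-.04,.09,-.11,.17,-1],[-.03,.01,-.04,.09,-.11,.17,-1],[-.03,.01,-.04,.09,-.11,.17,-1]]
```

Call:
{"op": "play_rows", "data": {"increments": [[[-0.03, 0.01, -0.04, 0.09, -0.11, 0.17, -1], [-0.03, 0.01, -0.04, 0.09, -0.11, 0.17, -1], [-0.03, 0.01, -0.03, 0.09, -0.1, 0.12, -1], [0, 0, 0, 0, 0, 0, -1]]]}}

```text
time: 47.75
eef_pos: [0.5887, 0.173, 0.234]
tcp_rot: [0.706, 0.708, -0.001, -0.002]
contact_force: [-0.1, 0.0, -1.3]
finger_gap: 0.015
```

```bash
python3 - <<'E'
from h import *
s=st(); rows((.5905,.173,.0805),90.1,-1)
c,d=pair('d1.png',(.59,.173,.03),36)
E
```

```text
t 47.75 grasp [0.5887 0.173  0.079 ] true [0.5881 0.1732 0.079 ] psi 90.18 F [-0.1  0.  -1.3] gap 0.015 q [ 0.15  0.49 -0.13  0.96  0.    0.15]
[[-.03,-.01,.01,0,.09,-.08,-1]]
```

View pics/d1.png

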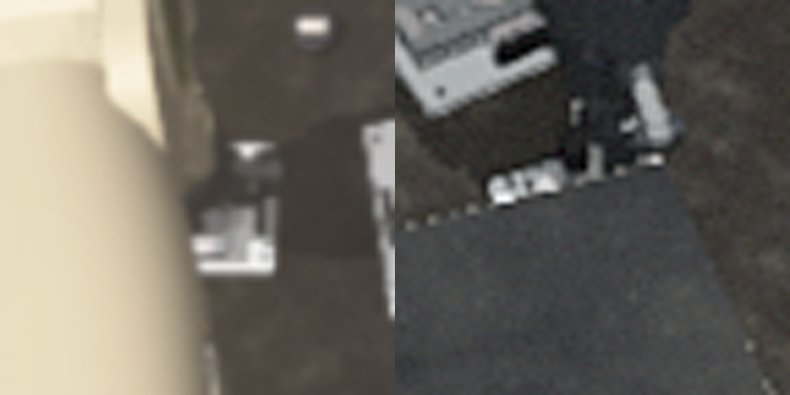

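Only part of dock 1 and the carrier edge show here (the arm and the microscope stage hide the rest), and nothing looks wrong. I'll correct x and lower by feel.

Call:
{"op": "play_rows", "data": {"increments": [[[-0.03, 0, 0, 0, 0.08, 0, -1], [0, 0, 0, 0, 0, 0, -1]]]}}

```text
time: 48.05
eef_pos: [0.5907, 0.1733, 0.2354]
tcp_rot: [0.706, 0.708, 0.002, 0.001]
contact_force: [0.5, -0.1, -1.4]
finger_gap: 0.0148
```

```bash
python3 - <<'E'
from h import *
s=st()
E
```

```text
t 48.05 grasp [0.5907 0.1733 0.0804] true [0.5912 0.1735 0.0804] psi 90.2 F [ 0.5 -0.1 -1.4] gap 0.0148 q [ 0.15  0.49 -0.12  0.96  0.    0.15]
```

Call:
{"op": "play_rows", "data": {"increments": [[[0, 0, 0, 0, 0, 0.2, -1], [0, 0, 0, 0, 0, 0.15, -1], [0, 0, 0, 0, 0, 0.12, -1], [0, 0, 0, 0, 0, 0.12, -1], [0, 0, 0, 0, 0, 0.1, -1]]]}}

```text
time: 48.55
eef_pos: [0.5912, 0.1732, 0.2213]
tcp_rot: [0.706, 0.708, 0.002, 0.001]
contact_force: [-1.3, -2.0, 8.4]
finger_gap: 0.0153
```

```bash
python3 - <<'E'
from h import *
s=st(); print(s['ft_torque'])
E
```

```text
t 48.55 grasp [0.5912 0.1732 0.0663] true [0.5919 0.1734 0.0664] psi 90.19 F [-1.3 -2.   8.4] gap 0.0153 q [ 0.15  0.5  -0.14  0.93  0.    0.15]
[-0.30136955  0.29059487 -0.00156881]
```

Call:
{"op": "play_rows", "data": {"increments": [[[0, 0, 0, 0, 0, 0.15, -1], [0, 0, 0, 0, 0, 0.2, -1]]]}}

```text
time: 48.75
eef_pos: [0.5911, 0.1733, 0.2163]
tcp_rot: [0.706, 0.708, 0.003, 0.001]
contact_force: [-3.7, 0.3, 2.8]
finger_gap: 0.0152
```

Call:
{"op": "play_rows", "data": {"increments": [[[0, 0, 0, 0, 0, 0.2, -1], [0, 0, 0, 0, 0, 0.1, -1]]]}}

```text
time: 48.95
eef_pos: [0.5908, 0.1732, 0.2104]
tcp_rot: [0.706, 0.708, 0.002, 0.001]
contact_force: [-6.1, -1.1, 14.9]
finger_gap: 0.0147
```

```bash
python3 - <<'E'
from h import *
s=st(); print(s['ft_torque'])
E
```

```text
t 48.95 grasp [0.5908 0.1732 0.0554] true [0.5916 0.1734 0.0554] psi 90.18 F [-6.1 -1.1 14.9] gap 0.0147 q [ 0.15  0.51 -0.16  0.9   0.    0.15]
[-0.23101756  1.36048146  0.01738225]
```

Home at 0.0554. Lock, release and lift.

Call:
{"op": "play_rows", "data": {"increments": [[[0, 0, 0.9, 0, 0, 0, -1], [0, 0, 0.9, 0, 0, 0, -1], [0, 0, 0.9, 0, 0, 0, -1], [0, 0, 0.9, 0, 0, 0, -1], [0, 0, 0.9, 0, 0, 0, -1]]]}}

```text
time: 49.45
eef_pos: [0.5909, 0.173, 0.2105]
tcp_rot: [0.896, 0.445, 0.003, 0.001]
contact_force: [-1.5, -1.4, 1.0]
finger_gap: 0.0151
```

Call:
{"op": "play_rows", "data": {"increments": [[[0, 0, 0.9, 0, 0, 0, -1], [0, 0, 0.9, 0, 0, 0, -1], [0, 0, 0.9, 0, 0, 0, -1], [0, 0, 0.9, 0, 0, 0, -1], [0, 0, 0.9, 0, 0, 0, -1]]]}}

```text
time: 49.95
eef_pos: [0.5908, 0.1726, 0.2105]
tcp_rot: [0.991, 0.133, 0.003, 0.0]
contact_force: [-2.1, -0.5, 2.4]
finger_gap: 0.0151
```

```bash
python3 - <<'E'
from h import *
s=st(); print(s['ft_torque'])
E
```

```text
t 49.95 grasp [0.5908 0.1726 0.0555] true [0.5916 0.1727 0.0555] psi 15.29 F [-2.1 -0.5  2.4] gap 0.0151 q [ 0.15  0.51 -0.16  0.9  -0.    1.46]
[-0.10372627  0.46798871  0.01239983]
```

Call:
{"op": "play_rows", "data": {"increments": [[[0, 0, 0, 0, 0, 0, 1], [0, 0, 0, 0, 0, 0, 1], [0, 0, 0, 0, 0, 0, 1], [0, 0, 0, 0, 0, 0, 1], [0, 0, 0, 0, 0, -0.5, 1]]]}}

```text
time: 50.45
eef_pos: [0.5916, 0.1726, 0.2196]
tcp_rot: [0.991, 0.136, 0.003, 0.0]
contact_force: [-0.8, 0.2, -0.5]
finger_gap: 0.0848
```

Call:
{"op": "play_rows", "data": {"increments": [[[0, 0, 0, 0, 0, -1, 1], [0, 0, 0, 0, 0, -1, 1], [0, 0, 0, 0, 0, -1, 1], [0, 0, 0, 0, 0, -1, 1], [0, 0, 0, 0, 0, -1, 1]]]}}

```text
time: 50.95
eef_pos: [0.5904, 0.1725, 0.3244]
tcp_rot: [0.99, 0.138, 0.002, 0.0]
contact_force: [0.6, -0.7, -0.4]
finger_gap: 0.085
```

Call:
{"op": "play_rows", "data": {"increments": [[[0, 0, 0, 0, 0, -1, 1], [0, 0, 0, -1, 0, -1, 1], [0, 0, 0, -1, 0, 0, 1], [0, 0, 0, -1, 0, 0, 1], [0, 0, 0, -1, 0, 0, 1]]]}}

```text
time: 51.45
eef_pos: [0.514, 0.1503, 0.3739]
tcp_rot: [0.99, 0.14, 0.009, 0.0]
contact_force: [-0.1, 0.3, 0.3]
finger_gap: 0.0856
```

Call:
{"op": "play_rows", "data": {"increments": [[[0, 0, 0, -1, 0, 0, 1], [0, 0, 0, -1, 0, 0, 1], [0, 0, 0, -1, 0, 0, 1], [0, 0, 0, -1, 0, 0, 1], [0, 0, 0, -0.5, 0, 0, 1]]]}}

```text
time: 51.95
eef_pos: [0.4227, 0.1242, 0.3768]
tcp_rot: [0.99, 0.142, 0.013, 0.0]
contact_force: [-0.4, 0.1, 0.9]
finger_gap: 0.0853
```

```bash
python3 - <<'E'
from h import *
s=st()
c=cap('top');d=cap('side')
a=cv2.resize(c['pixels'][170:270,220:460,::-1],(792,330),interpolation=cv2.INTER_CUBIC)
b=cv2.resize(d['pixels'][120:280,200:400,::-1],(330,264),interpolation=cv2.INTER_CUBIC)
o=np.zeros((594,792,3),np.uint8);o[:330]=a;o[330:,:330]=b
cv2.imwrite('pics/end.png',o)
E
```

```text
t 51.95 grasp [0.4227 0.1242 0.2218] true [0.4266 0.1247 0.2219] psi 16.29 F [-0.4  0.1  0.9] gap 0.0853 q [ 0.1   0.05 -0.34  1.15  0.    1.39]
```

View pics/end.png

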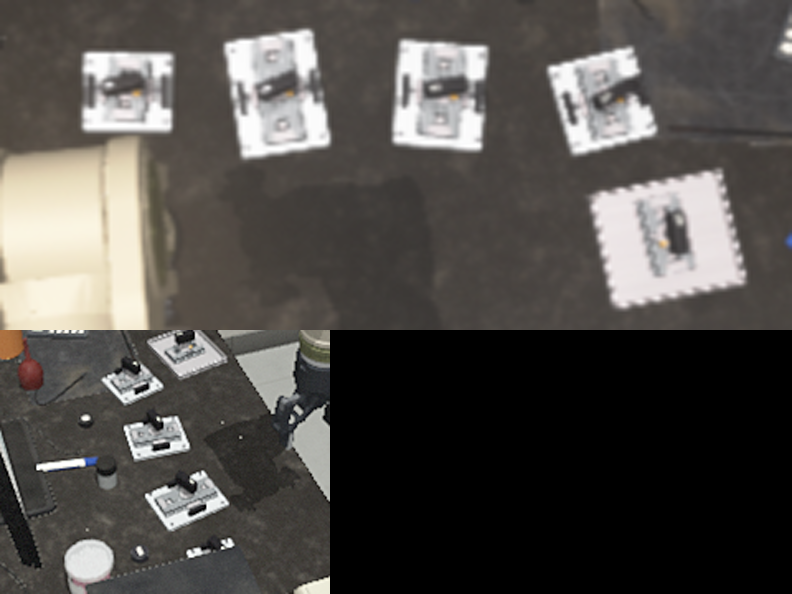

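All four docks are filled with their bars crosswise, the finished carrier stands in the tray at (670,230), and the gripper is clear. Handing in.

```bash
python3 -c "
from h import *
finish_job()"
```

```text
the job is handed in; nothing more can be done
```

I unlocked the finished carrier first, pulled it off dock 2 and stood it in the tray. Then I put carriers 2, 4, 3 and 1 on their matching docks, in that order. I pressed each one home and turned its T-knob about 75° clockwise (1.3 rad). The job was handed in at about 52 s of the 210 s allowed.

**Seating:** the grip heights at home were 55.7, 54.6, 54.9 and 55.4 mm for carriers 2, 4, 3 and 1. Each is within about 0.5 mm of what its own grasp height predicts.

**Final pictures:** the top view shows all four knob bars crosswise on their docks and the finished carrier upright in the tray, with the gripper clear of everything.

**Not fully confirmed:**
- **Locking:** it was judged from the turn angle and the pictures. I did not try turning a knob back or lifting a carrier to test it.
- **Dock 1:** the microscope mostly hides it from the side camera, so I checked it only in the top view and by the height and force felt while pressing.
- **Press force on carrier 2:** the reading reached about 52 N for a moment through the finger pads. I pressed the other three more gently, with a highest reading of about 33 N.
- **Carrier 1:** it was knocked about 17 mm aside during the run, so I found its position again before picking it up.
- **Bystanders:** I measured none of them. The pucks, the coupon and the canister that show in the last pictures look undisturbed. The slide box was outside those crops, and no move went near it.

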